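Unlock the test console with the panel key

ROBOT

A 6-joint arm with a two-finger parallel gripper is mounted at the origin on the work surface. World frame = base frame: x ahead of the robot, y to its left, z up, the work surface at z = 0. Lengths are in m, angles in rad, forces in N, time in s.
With the tool pointing down it reaches from about 0.3 to 0.775 m from the base axis. Payload 14.6 kg.
Tool frame: the origin (TCP) lies midway between the tips of the shut fingers; the grasp point (between the pads) lies r.pinch_z behind it (r.pinch_z is the distance from the TCP to the grasp point, in m); z points along the fingers, y is the line along which they close (so a half turn about z gives the same grasp; the last joint's range is limited). The gripper opens to 85 mm and grips with 20 to 120 N. Pads are 22 mm wide; open, the fingers measure 114 mm over their backs; the gripper's body (76 mm by 85 mm) begins 54 mm behind the grasp point. The pads swing forward as they close: fully open they stand 13 mm farther back than shut.
Start: joints at [-1.417, 0.3, 1.521, -0, 1.321, -0.067], TCP at [0.12, -0.537, 0.231] pointing down, gripper open.
Joint ranges: [-3.03, 3.03], [-0.79, 2.21], [0.23, 2.52], [-1.04, 4.18], [0, 3.07], [-2.55, 2.55]. Speed limits (rad/s): [2.22, 2.22, 2.57, 3.14, 3.14, 3.14].

INTERFACE

Orientations are given as [roll, pitch, yaw] about the fixed x, y, z axes, in that order (R = Rz(yaw) Ry(pitch) Rx(roll)).
In Python, from rig import r gives the robot as it stands.
- The arm moves only by the tool send_rows, never from a script. Its argument "series" is a list of rows, each an object of numbers: "tx", "ty", "tz": the shift along the world's x, y, z in mm; "roll": the turn about the world's z in rad; "fingers": the opening, from 0 (shut) to 1 (fully open). In form: [{"tx": .., "ty": .., "tz": .., "roll": .., "fingers": ..}, ...]. A call has 1 to 10 rows; each row is the pose to reach, as a shift and turn from the pose commanded when the call began; what a row does not reach only later rows make up. A row lasts 1/10 s, in which the tool goes at most 50 mm and 8.59 degrees, less where a joint would pass 70% of its speed; a pose out of reach is approached as far as the arm can. A call with a gripper value outside its range is refused whole. The fingers move at their own pace and stop on an object; "squeeze" is the grip in N (left out, the last holds). Time passes only in rows, so rows that repeat a pose let the fingers close. It gives the time, the measured TCP pose, the force, the opening and the grip force at its end, in the units of the state.
- r.state(): the state, without advancing time (a new reading comes with each control period).
- r.get_image(name): name is "side" or "top" or "wrist"; returns the picture (400x640x3 uint8, blue, green, red); there is no depth.
- r.camera_info(name): a dict with "fx", "fy", "cx", "cy" (pixels), "distortion" ([k1, k2, p1, p2, k3] as OpenCV has them; the pictures are not rectified), "rvec" (rotation vector, rad) and "tvec" (3), from world to camera coordinates, as OpenCV has them. Camera axes: x right, y down, z forward; pixel columns grow to the right and rows downward; lengths in m; the calibration is good to about 2 mm. A picture is of the moment at which its call begins: read the wrist's pose just before it. camera_info takes no time and is no camera call; for the wrist camera it gives the pose at the moment of the call.
- r.hand_in(): hands the job in; it is judged then, once.
Trained networks look in the newest picture that a camera, given by its name, has taken for a name from the list of things; names that differ only in an ending like _2 or _b are one class to them, and where a whole thing is asked for, a point or a joint stands for the part that bears it (a point fixed in the world has none). Each returns a list of dicts, best first, with "p" (0 to 1); they miss things now and then, are a little off and sometimes report something else, mostly with a low value. They report only what shows in the picture. A call takes as long as a camera call. They do not tell look-alikes from the thing itself.
- r.recognise(camera, target): "pixel" ([row, column] in pixels, amid what is visible of it).
- r.spot_point(camera, target): "pixel" ([row, column] in pixels: a listed point, or the origin of a listed thing).
The state is a dict: "t": time; "q": joint angles; "joint_velocities": joint speeds; "tau": joint torques, N m; "position": TCP position; "ee_rot": TCP orientation; "ft_force": force on the tool from outside, world axes, zero at the start; "wrist_torque": the same for the moment, N m; "gripper_width": opening from 0.0 (shut) to 1.0 (fully open); "finger_force": force on a finger pad.
Only numpy, scipy, OpenCV 4.12 (cv2) and the standard library are available. Lean on these libraries where they do the work, as an engineer would, in place of code of your own. Each camera call takes 0.05 s, during which the arm holds its last target. There are 200 camera calls.

TASK

Take the steel panel key out of the tool block and unlock the sloping panel of the test console with it: put it in the lock, rock it gently to and fro with light pressure until it drops fully home over the hidden bit, then turn it anticlockwise until its handle points straight up the slope. Do not force the lock; leave the key standing in it, and leave the screwdrivers, the solder reel and the flux bottle where they stand.

Things in the scene. Friction and masses are not known exactly. Their poses are not given: they have to be found in the camera images.
- key_grip (a point): Centre of the flat handle of the loose steel panel key (84 mm long, about 0.12 kg), which starts upright in the end hole of the tool block, handle up. Handle 44 mm wide (x), 12 mm thick (y), 30 mm tall (z); grip it across the thickness. Axes: x along the handle's width, y through its thickness, z along the key from tip to handle. The key is the same after half a turn about z.
- key_tip (a point): Lower end of the same key, on its axis, 69 mm below key_grip; same axes. Below the handle comes a round neck, 12 mm thick and 18 mm long, then a round barrel, 20 mm thick and 36 mm long, down to this end. Across the end runs an open slot, 7 mm wide and 9 mm deep, parallel to the handle's width (x).
- key_hole (a point): Centre of the mouth of the key's hole (23 mm wide, 30 mm deep) in the upper face of the tool block: a fixed wooden block 60 x 150 x 40 mm with two screwdrivers standing in its other holes. Axes: z up, y along the block, towards the screwdrivers. The key's handle starts along y within 20 degrees.
- lock_rim (a point): Centre of the mouth of the round lock in the console's sloping panel, 7 mm proud of the panel. Axes: z straight out of the panel (the lock's axis, 35 degrees from vertical), x straight up the slope, y level across the panel. The mouth flares to 28 mm and narrows within 6 mm to a round bore 22 mm wide, whose flat floor lies 29 mm below this point.
- driver_a: Screwdriver standing in the tool block, 57 mm from the key hole; origin where its handle (21 mm thick, 62 mm tall) rests on the block. Leave alone.
- driver_b: Second screwdriver standing in the tool block, 95 mm from the key hole; origin as driver_a. Leave alone.
- solder_reel: Solder reel, 62 mm across, 44 mm high, standing on the bench; origin under its centre. Leave alone.
- flux_bottle: White bottle, 42 mm across, 100 mm high; origin under its centre. Leave alone.
- iron_stand: Soldering iron in its stand, fixed: base 150 x 90 mm, the iron leaning towards the robot and reaching 190 mm high; origin under the base's centre. It stands on the other side of the console from the tool block.
- lock_floor (a point): Centre of the bore's floor; axes as lock_rim. Here stands the lock's bit, a blackened steel ridge 17 mm long, 4 mm thick, 8 mm high, round-topped. It turns about z, with a friction of 0.06 N m, from along y (locked stop) anticlockwise seen from outside (positive about z) by 87 degrees to the open stop. At the start it stands, unseen in the dark bore, anywhere from the locked stop to 50 degrees past it.
- lock_face (a point): The lock's axis at the panel's surface; axes as lock_rim. The key's slot drops over the bit when handle and bit are parallel within about 8 degrees: its tip then reaches the floor, 29 mm below the rim; otherwise it rides on the bit, 21 mm below the rim. Once home it turns the bit with about 10 degrees of play each way; at the open stop the handle points up the slope within some 8 degrees. Let go, the key may lean up to 7 degrees.
- console: Fixed grey test console, 220 mm deep, 260 wide, 166 high; origin under its centre, x from the panel's foot to the back. Its panel faces the robot's right, turned a little to the far side. Engraved lines by the lock: long ones up and down the slope (open), short ones across (locked). Knobs, terminals and a meter, up to 14 mm proud, lie 25 mm or more up the slope from the lock's axis.
Not all that is in view belongs to the job. What is shaped like the part that bears key_grip but orange, pink or purple is not meant.

How it is judged:
On the way:
1. the key is fully home over the lock's bit, before it is turned to open (z of key_tip in the frame of lock_rim below -0.026 m and distance between key_tip and lock_rim below 0.036 m and angle between the x axis of key_grip and the x axis of lock_rim, either way round above 0.4 rad), for 0.1 s.
At the end, for the whole second after the job is handed in: The key stands at rest in the lock, its tip at least 26 mm below the rim (29 is fully home), its handle within 17 degrees of straight up the slope (z of key_tip in the frame of lock_rim below -0.026 m and distance between key_tip and lock_rim below 0.036 m and angle between the x axis of key_grip and the x axis of lock_rim, either way round below 0.3 rad and linear speed of key below 0.02 m/s); the robot touches nothing.
It fails at once if the lock is forced: more than 70 N between key and console (contact force between key and console above 70 N).
It fails at once if a screwdriver, the solder reel or the flux bottle is moved by more than 30 mm (distance of any of driver_a, driver_b, solder_reel, flux_bottle from where it was at the start of the episode above 0.03 m).
It also fails if it takes over 58 s, if anything falls off the work surface, if the arm or the gripper's body presses on something with over 40 N, if the wrist force passes 120 N, or if a joint passes its speed limit or range.

## Working session

There is one attempt and no reset: what is moved stays moved. The work goes in short steps, Python scripts to look and compute and a tool call to move; the robot and the scene stay as the last step left them, time stands still between calls to the robot, and variables do not carry over. Pictures are saved under pics/ and viewed, at most 10 in all, crops included, and the job is handed in when it is done.

Besides the shell and the picture viewer there is one more tool, called as a command line: name --argument value ..., lists and objects as JSON in quotes. send_rows: Moves the arm, as the interface text tells. Its arguments: {"type":"object","properties":{"series":{"type":"array","items":{"type":"object","properties":{"tx":{"type":"number"},"ty":{"type":"number"},"tz":{"type":"number"},"roll":{"type":"number"},"fingers":{"type":"number"}}}},"squeeze":{"type":"number"}},"required":["series"]}

```bash
mkdir -p pics; ls; cat > h.py <<'E'
import numpy as np, cv2
from rig import r
def cam(n):
    c=r.camera_info(n); K=np.array([[c['fx'],0,c['cx']],[0,c['fy'],c['cy']],[0,0,1.]])
    R=cv2.Rodrigues(np.array(c['rvec'],float))[0]; t=np.array(c['tvec'],float).ravel()
    return K,np.array(c['distortion'],float),R,t
def ray(C,px):
    K,D,R,t=C; u=cv2.undistortPoints(np.array([[[px[1],px[0]]]],float),K,D).ravel()
    d=R.T@np.array([u[0],u[1],1]); return -R.T@t, d/np.linalg.norm(d)
def tri(obs):
    A=np.zeros((3,3)); b=np.zeros(3)
    for C,p in obs:
        o,d=ray(C,p); P=np.eye(3)-np.outer(d,d); A+=P; b+=P@o
    X=np.linalg.solve(A,b); return X,[round(1000*float(np.linalg.norm((np.eye(3)-np.outer(d,d))@(X-o))),1) for o,d in [ray(*q) for q in obs]]
def onz(C,p,z):
    o,d=ray(C,p); return o+d*(z-o[2])/d[2]
def proj(C,X):
    K,D,R,t=C; p=cv2.projectPoints(np.array(X,float).reshape(-1,1,3),cv2.Rodrigues(R)[0],t,K,D)[0].reshape(-1,2); return p[:,::-1]
E
cat > a.py <<'E'
from h import *
ims=[]
for n in ['side','top']:
    im=r.get_image(n); cv2.imwrite(f'pics/{n}0.png',im)
    C=cam(n); print(n,'pos',np.round(-C[2].T@C[3],3))
    for t in ['key_grip','key_tip','key_hole','lock_rim','driver_a','solder_reel','flux_bottle','iron_stand','console']:
        print(t,[(np.round(d['pixel']).astype(int).tolist(),round(d['p'],2)) for d in r.spot_point(n,t)[:4]])
s=r.state(); print(s['t'],s['position'],s['ee_rot'],r.pinch_z)
E
python3 a.py
```

```text
pics
side pos [0.428 0.746 0.878]
key_grip [([335, 262], 0.89), ([294, 284], 0.62), ([312, 326], 0.49), ([278, 325], 0.49)]
key_tip [([310, 287], 0.84), ([347, 263], 0.71), ([328, 324], 0.58), ([293, 324], 0.47)]
key_hole [([321, 321], 0.72)]
lock_rim [([189, 304], 0.7)]
driver_a [([342, 362], 0.71), ([330, 349], 0.42)]
solder_reel [([143, 297], 0.67), ([320, 324], 0.62), ([146, 360], 0.22)]
flux_bottle [([314, 240], 0.94), ([141, 297], 0.38)]
iron_stand [([187, 305], 0.59), ([192, 303], 0.47)]
console [([220, 310], 0.64)]
top pos [ 0.452 -0.002  1.262]
key_grip [([228, 196], 0.73), ([190, 216], 0.57), ([226, 237], 0.54), ([185, 337], 0.5)]
key_tip [([227, 243], 0.71), ([194, 219], 0.69), ([232, 205], 0.5), ([181, 185], 0.48)]
key_hole [([230, 203], 0.93)]
lock_rim [([183, 339], 0.98), ([229, 198], 0.47)]
driver_a [([247, 195], 0.66), ([265, 190], 0.43)]
solder_reel [([155, 455], 0.71), ([249, 195], 0.26)]
flux_bottle [([157, 210], 0.8)]
iron_stand [([240, 459], 0.71)]
console [([194, 318], 0.97)]
1.0 [ 0.12045615 -0.5366585   0.23129871] [ 3.14152700e+00 -8.16080184e-06  2.20791069e-01] 0.0187
```

View pics/side0.png

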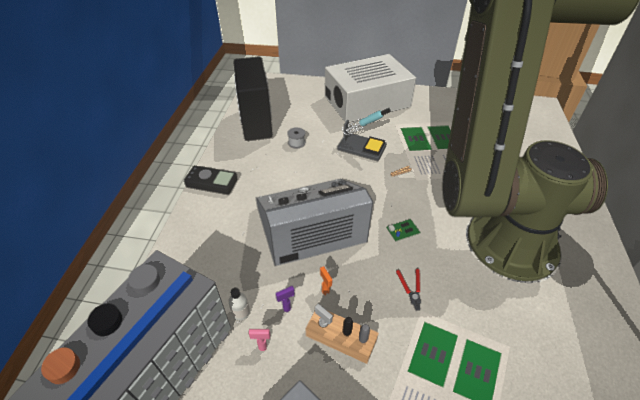

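View pics/top0.png

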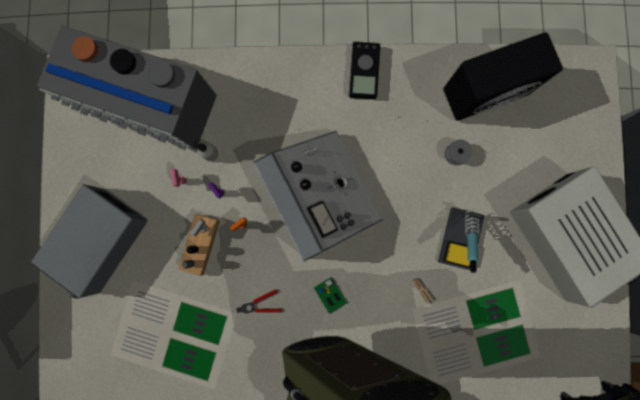

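```bash
cat > b.py <<'E'
from h import *
S,T=cam('side'),cam('top')
for n,a,b in [('key_grip',(312,326),(228,196)),('key_hole',(321,321),(230,203)),('lock?',(189,304),(183,339)),('drv',(342,362),(265,190)),('drva',(330,349),(247,195))]:
    print(n,*tri([(S,a),(T,b)]))
for z in (.08,.12,.16): print(onz(T,(183,339),z))
print('flux',onz(T,(157,210),0),'orange',onz(T,(226,237),.05), 'reel',onz(T,(155,455),0))
print('console top corners',[np.round(onz(T,p,.166),3).tolist() for p in [(160,258),(132,335),(258,310),(220,382)]], [np.round(onz(T,p,.0),3).tolist() for p in [(132,335),(220,382)]])
W=cam('wrist'); print('wrist cam pos',-W[2].T@W[3],'fwd',W[2][2],'down',W[2][1],W[0])
im=np.hstack([cv2.resize(cv2.imread('pics/top0.png')[120:290,160:260],None,fx=3.4,fy=3.4,interpolation=3),cv2.resize(cv2.imread('pics/top0.png')[120:290,260:390],None,fx=3.4,fy=3.4,interpolation=3)]); cv2.imwrite('pics/crop0.png',im)
E
python3 b.py
```

```text
key_grip [0.47685744 0.33147153 0.08942303] [1.7, 1.7]
key_hole [0.4802751  0.32809191 0.03839783] [5.8, 5.8]
lock? [ 0.5864949  -0.02356929  0.09373395] [0.4, 0.4]
drv [0.38759936 0.36216022 0.03580766] [3.3, 3.3]
drva [0.42637581 0.34535143 0.04906354] [4.5, 4.5]
[ 0.58763741 -0.02386427  0.08      ]
[ 0.58303649 -0.02311682  0.12      ]
[ 0.57843558 -0.02236938  0.16      ]
flux [0.67123531 0.32043632 0.        ] orange [0.48380712 0.23665886 0.05      ] reel [ 0.66897655 -0.33554425  0.        ]
console top corners [[0.634, 0.165, 0.166], [0.697, -0.014, 0.166], [0.406, 0.046, 0.166], [0.492, -0.12, 0.166]] [[0.734, -0.016, 0.0], [0.498, -0.138, 0.0]]
wrist cam pos [ 0.19924373 -0.51940867  0.37246921] fwd [-0.30772797 -0.06792768 -0.94904653] down [-0.92620144 -0.20698026  0.315135  ] [[352.29855013   0.         320.87196091]
 [  0.         352.29855013 203.47684393]
 [  0.           0.           1.        ]]
```

View pics/crop0.png

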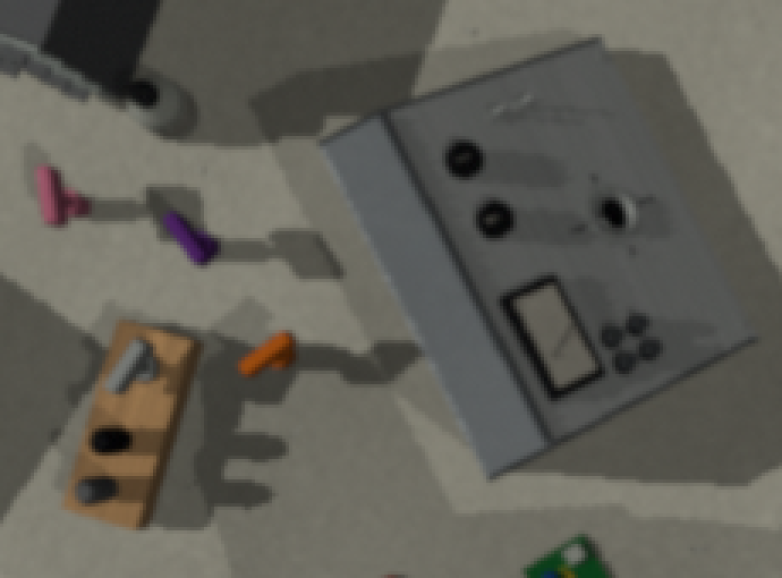

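send_rows --series '[{"tx": 60, "ty": 80, "tz": 100, "roll": 0.3, "fingers": 1}, {"tx": 330, "ty": 390, "tz": 100, "roll": 1.5, "fingers": 1}, {"tx": 330, "ty": 390, "tz": 100, "roll": 1.5, "fingers": 1}, {"tx": 330, "ty": 390, "tz": 100, "roll": 1.5, "fingers": 1}, {"tx": 330, "ty": 390, "tz": 100, "roll": 1.5, "fingers": 1}, {"tx": 330, "ty": 390, "tz": 100, "roll": 1.5, "fingers": 1}, {"tx": 330, "ty": 390, "tz": 100, "roll": 1.5, "fingers": 1}, {"tx": 330, "ty": 390, "tz": 100, "roll": 1.5, "fingers": 1}, {"tx": 330, "ty": 390, "tz": 100, "roll": 1.5, "fingers": 1}, {"tx": 330, "ty": 390, "tz": 100, "roll": 1.5, "fingers": 1}]'

```text
t: 2.0
position: [0.4321, -0.1673, 0.3278]
ee_rot: [3.141, 0.0, 1.727]
ft_force: [-0.4, -1.7, 0.4]
gripper_width: 0.995
finger_force: 0.0
```

```bash
cat > w.py <<'E'
import sys,pickle
from h import *
tag=sys.argv[1]
C=cam('wrist'); im=r.get_image('wrist'); cv2.imwrite(f'pics/w{tag}.png',im); out={}
for t in sys.argv[2:]:
    out[t]=[(np.round(d['pixel'],1).tolist(),round(d['p'],2)) for d in r.spot_point('wrist',t)[:3]]; print(t,out[t])
pickle.dump((C,out),open(f'w{tag}.pkl','wb'))
s=r.state(); print(s['t'],np.round(s['position'],4),np.round(s['ee_rot'],4),np.round(s['q'],2))
print('lock px pred',proj(C,[.585,-.024,.094]),'key pred',proj(C,[.477,.331,.085]))
E
python3 w.py 1 lock_rim lock_face
```

```text
lock_rim [([54.9, 493.4], 0.69), ([267.7, 311.1], 0.44)]
lock_face [([52.5, 494.0], 0.87)]
2.15 [ 0.4324 -0.1672  0.3274] [3.1412e+00 1.0000e-04 1.7260e+00] [-0.45  0.04  1.6   0.    1.5  -0.6 ]
lock px pred [[ 49.59951021 494.62651608]] key pred [[-377.97389988  460.78773927]]
```

send_rows --series '[{"tx": 90, "ty": 250, "tz": 30, "roll": 0.7, "fingers": 1}, {"tx": 90, "ty": 250, "tz": 30, "roll": 0.7, "fingers": 1}, {"tx": 90, "ty": 250, "tz": 30, "roll": 0.7, "fingers": 1}, {"tx": 90, "ty": 250, "tz": 30, "roll": 0.7, "fingers": 1}, {"tx": 90, "ty": 250, "tz": 30, "roll": 0.7, "fingers": 1}, {"tx": 90, "ty": 250, "tz": 30, "roll": 0.7, "fingers": 1}, {"tx": 90, "ty": 250, "tz": 30, "roll": 0.7, "fingers": 1}, {"tx": 90, "ty": 250, "tz": 30, "roll": 0.7, "fingers": 1}]'

```text
t: 2.95
position: [0.521, 0.0797, 0.3569]
ee_rot: [-3.141, -0.0, 2.419]
ft_force: [0.3, -0.2, -1.2]
gripper_width: 0.999
finger_force: 0.0
```

```bash
python3 w.py 2 lock_rim lock_face; python3 - <<'E'
from h import *; import pickle
a,b=[pickle.load(open(f'w{i}.pkl','rb')) for i in '12']
for n in ['lock_rim','lock_face']: print(n,*tri([(a[0],a[1][n][0][0]),(b[0],b[1][n][0][0])]),tri([(a[0],a[1][n][0][0]),(b[0],b[1][n][0][0]),(cam('top'),(183,339))]))
E
```

```text
lock_rim [([252.0, 290.6], 0.96)]
lock_face [([252.1, 293.2], 0.96)]
3.1 [0.521  0.0794 0.3573] [-3.1415e+00  1.0000e-04  2.4185e+00] [ 0.08  0.18  1.38 -0.    1.58 -0.77]
lock px pred [[251.106705  293.3995488]] key pred [[-29.62751076 474.48243607]]
lock_rim [ 0.58505087 -0.02858474  0.09214864] [0.9, 0.9] (array([ 0.5853004 , -0.02681182,  0.09273521]), [2.1, 1.8, 3.3])
lock_face [ 0.58664505 -0.02626822  0.09097425] [0.1, 0.1] (array([ 0.58628303, -0.02528351,  0.09193257]), [1.1, 0.6, 1.6])
```

View pics/w2.png

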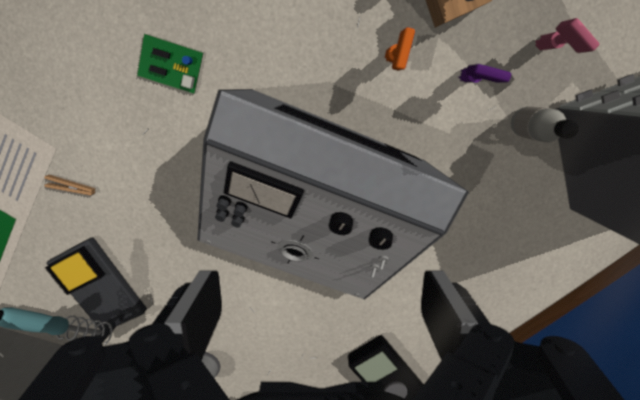

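send_rows --series '[{"tx": -20, "ty": 210, "tz": -40, "roll": 0, "fingers": 1}, {"tx": -20, "ty": 210, "tz": -40, "roll": 0, "fingers": 1}, {"tx": -20, "ty": 210, "tz": -40, "roll": 0, "fingers": 1}, {"tx": -20, "ty": 210, "tz": -40, "roll": 0, "fingers": 1}, {"tx": -20, "ty": 210, "tz": -40, "roll": 0, "fingers": 1}, {"tx": -20, "ty": 210, "tz": -40, "roll": 0, "fingers": 1}]'

```text
t: 3.7
position: [0.5008, 0.2915, 0.3165]
ee_rot: [-3.14, -0.0, 2.422]
ft_force: [-0.4, -0.9, 0.2]
gripper_width: 0.996
finger_force: 0.0
```

```bash
python3 w.py 3 key_grip key_tip key_hole driver_a
```

```text
key_grip [([126.6, 338.9], 0.91), ([171.7, 450.6], 0.84), ([190.1, 271.5], 0.59)]
key_tip [([159.6, 434.5], 0.91), ([176.0, 277.2], 0.86), ([194.8, 356.9], 0.68)]
key_hole [([122.7, 335.7], 0.66)]
driver_a [([79.7, 317.4], 0.87), ([44.4, 303.9], 0.64)]
3.95 [0.5017 0.2893 0.3179] [3.1408e+00 4.0000e-04 2.4188e+00] [ 0.46  0.32  1.3  -0.    1.52 -0.39]
lock px pred [[370.30950549 183.78678482]] key pred [[124.41562119 334.98542849]]
```

send_rows --series '[{"tx": -23, "ty": 40, "tz": -70, "roll": 0, "fingers": 1}, {"tx": -23, "ty": 40, "tz": -70, "roll": 0, "fingers": 1}, {"tx": -23, "ty": 40, "tz": -70, "roll": 0, "fingers": 1}]'

```text
t: 4.25
position: [0.4766, 0.3306, 0.2437]
ee_rot: [-3.136, -0.002, 2.421]
ft_force: [0.6, -1.1, 0.6]
gripper_width: 1.0
finger_force: 0.0
```

```bash
python3 w.py 4 key_grip key_tip key_hole driver_a; python3 - <<'E'
from h import *; import pickle
a,b=[pickle.load(open(f'w{i}.pkl','rb')) for i in '34']
for n in ['key_grip','key_hole','driver_a']:
  if a[1][n] and b[1][n]: print(n,*tri([(a[0],a[1][n][0][0]),(b[0],b[1][n][0][0])]))
E
```

```text
key_grip [([233.5, 459.0], 0.75), ([254.2, 253.3], 0.69), ([274.4, 356.9], 0.61)]
key_tip [([168.2, 324.6], 0.84), ([212.0, 440.5], 0.75), ([225.4, 265.0], 0.7)]
key_hole [([175.4, 326.5], 0.76)]
driver_a [([127.5, 300.0], 0.91)]
4.5 [0.4792 0.3302 0.2491] [3.1390e+00 1.0000e-03 2.4196e+00] [ 0.54  0.36  1.4  -0.    1.38 -0.31]
lock px pred [[444.92448624 157.06332937]] key pred [[183.77759701 323.09765159]]
key_grip [0.45035889 0.36312402 0.33431769] [22.8, 22.8]
key_hole [0.48052832 0.33175283 0.04454597] [0.5, 0.5]
driver_a [0.42982306 0.34607753 0.05764695] [1.5, 1.5]
```

View pics/w4.png

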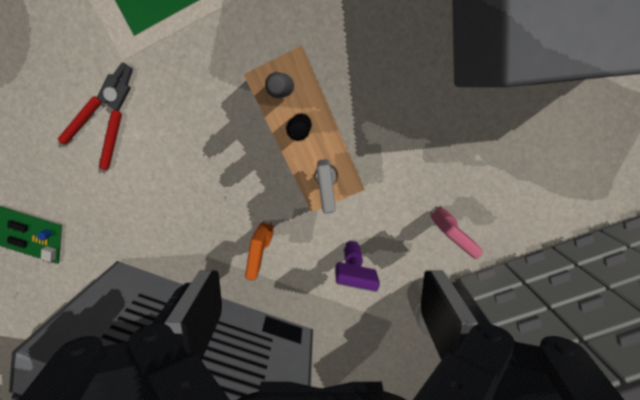

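```bash
cat > fit.py <<'E'
from h import *; import pickle
from scipy.optimize import minimize
def boxpts(x,y,yaw,z=.079):
    c,s=np.cos(yaw),np.sin(yaw)
    return [[x+c*a-s*b,y+s*a+c*b,z+h] for a in(-.022,.022) for b in(-.006,.006) for h in(-.015,.015)]
def model(C,p,shape):
    m=np.zeros(shape,np.uint8); q=proj(C,boxpts(*p))[:,::-1]
    cv2.fillConvexPoly(m,cv2.convexHull(np.round(q*8).astype(np.int32).reshape(-1,1,2)),255,shift=3); return m>0
data=[]
for i in '34':
    C,o=pickle.load(open(f'w{i}.pkl','rb')); im=cv2.imread(f'pics/w{i}.png'); hsv=cv2.cvtColor(im,cv2.COLOR_BGR2HSV)
    c=proj(C,[.478,.331,.085])[0].astype(int)
    m=np.zeros(im.shape[:2],bool); w=36; sl=(slice(c[0]-w,c[0]+w),slice(c[1]-w,c[1]+w))
    m[sl]=((hsv[...,1]<40)&(hsv[...,2]>85))[sl]
    n,l,st,_=cv2.connectedComponentsWithStats(m.astype(np.uint8)); print([st[k].tolist() for k in range(1,n) if st[k,4]>60])
    data.append((C,m,c,w,im))
def cost(p):
    t=0
    for C,m,c,w,im in data:
        M=model(C,p,m.shape); t+=-(M&m).sum()/max((M|m).sum(),1)
    return t
best=min((minimize(cost,[x0,.331,y0],method='Nelder-Mead',options=dict(initial_simplex=np.array([[x0,.331,y0],[x0+.008,.331,y0],[x0,.339,y0],[x0,.331,y0+.2]]))) for x0 in(.474,.482) for y0 in (2.3,2.5,2.7)),key=lambda s:s.fun)
print(best.x,best.fun)
v=[]
for C,m,c,w,im in data:
    o=im.copy(); o[model(C,best.x,m.shape)]=o[model(C,best.x,m.shape)]//2+np.array([0,120,0],np.uint8)
    f=lambda a:cv2.resize(a[c[0]-w:c[0]+w,c[1]-w:c[1]+w],(260,260),interpolation=0)
    v.append(np.hstack([f(im),f(np.dstack([m*255]*3).astype(np.uint8)),f(o)]))
cv2.imwrite('pics/fit.png',np.vstack(v))
E
python3 fit.py
```

```text
[[299, 89, 72, 72, 2080]]
[[348, 148, 11, 24, 125], [287, 160, 72, 60, 2041]]
[0.48617072 0.32858762 2.59184173] -0.5846117192520203
```

View pics/fit.png

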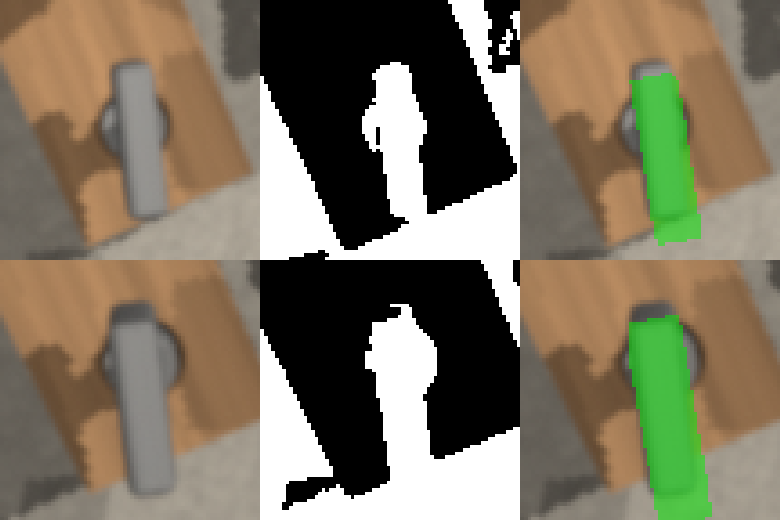

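```bash
python3 - <<'E'
from h import *; import pickle
E=[('3',(132,66),(147,216)),('4',(133,60),(153,232))]
C=[];
for i,a,b in E:
    W,_=pickle.load(open(f'w{i}.pkl','rb')); c=proj(W,[.478,.331,.085])[0].astype(int)
    g=lambda p:(c[0]-36+p[1]/3.61-.5,c[1]-36+p[0]/3.61-.5)
    A,B=onz(W,g(a),.094),onz(W,g(b),.094); d=A-B
    print(i,(A+B)/2,np.linalg.norm(d),np.arctan2(d[1],d[0])); C.append((W,g(a),g(b)))
print(tri([(w,a) for w,a,b in C]),tri([(w,b) for w,a,b in C]))
# slope direction from top edge z=.166 and bottom edges
W,_=pickle.load(open('w2.pkl','rb')); P,Q=onz(W,(143,207),.166),onz(W,(235,440),.166); print(P,Q,(Q-P)/np.linalg.norm(Q-P))
T=cam('top'); f=lambda x,y:(120+y/3.4,260+(x-340)/3.4)
P,Q=onz(T,f(548,440),.166),onz(T,f(385,115),.166); print(P,Q,(Q-P)/np.linalg.norm(Q-P))
P2,Q2=onz(T,f(755,340),.02),onz(T,f(600,40),.02); print(P2,Q2,(Q2-P2)/np.linalg.norm(Q2-P2))
E
```

```text
3 [0.48022771 0.33072955 0.094     ] 0.04202791232381451 2.5352859665187766
4 [0.480038   0.33183394 0.094     ] 0.042717042261829666 2.5361977223916616
(array([0.46362292, 0.34277013, 0.08585977]), [0.2, 0.2]) (array([0.49830435, 0.31871579, 0.09054247]), [0.3, 0.3])
[0.42611593 0.01914521 0.166     ] [0.64936123 0.12924659 0.166     ] [0.89685843 0.44231772 0.        ]
[0.4255695  0.02009748 0.166     ] [0.64760261 0.12959314 0.166     ] [0.89687107 0.44229208 0.        ]
[ 0.4968684  -0.13568165  0.02      ] [ 0.73029642 -0.01987437  0.02      ] [0.89581475 0.44442764 0.        ]
```

send_rows --series '[{"tx": 1, "ty": 1, "tz": -50, "roll": 0.115, "fingers": 1}, {"tx": 1, "ty": 1, "tz": -100, "roll": 0.115, "fingers": 1}, {"tx": 1, "ty": 1, "tz": -140, "roll": 0.115, "fingers": 1}, {"tx": 1, "ty": 1, "tz": -140, "roll": 0.115, "fingers": 1}, {"tx": 1, "ty": 1, "tz": -140, "roll": 0.115, "fingers": 1}]'

```text
t: 5.0
position: [0.4802, 0.3318, 0.1092]
ee_rot: [3.14, 0.001, 2.535]
ft_force: [-0.1, 0.3, 1.3]
gripper_width: 0.998
finger_force: 0.0
```

```bash
python3 -c "
from h import *
s=r.state(); print(s['t'],s['position'],s['ee_rot'],s['ft_force'])"
```

```text
5.0 [0.48017199 0.331833   0.10920857] [3.14010374e+00 6.94229043e-04 2.53521783e+00] [-0.05091812  0.29005827  1.30063652]
```

send_rows --series '[{"tx": 0, "ty": 0, "tz": -30, "roll": 0, "fingers": 1}, {"tx": 0, "ty": -0.5, "tz": -47, "roll": 0, "fingers": 1}, {"tx": 0, "ty": -0.5, "tz": -47, "roll": 0, "fingers": 0.5}, {"tx": 0, "ty": -0.5, "tz": -47, "roll": 0, "fingers": 0}, {"tx": 0, "ty": -0.5, "tz": -47, "roll": 0, "fingers": 0}, {"tx": 0, "ty": -0.5, "tz": -47, "roll": 0, "fingers": 0}, {"tx": 0, "ty": -0.5, "tz": -47, "roll": 0, "fingers": 0}, {"tx": 0, "ty": -0.5, "tz": -47, "roll": 0, "fingers": 0}, {"tx": 0, "ty": -0.5, "tz": -47, "roll": 0, "fingers": 0}]' --squeeze 25

```text
t: 5.9
position: [0.4795, 0.3315, 0.0612]
ee_rot: [3.14, 0.0, 2.536]
ft_force: [-1.2, -0.7, 7.0]
gripper_width: 0.137
finger_force: 30.3
```

send_rows --series '[{"tx": 0, "ty": 0, "tz": 12, "roll": 0, "fingers": 0}, {"tx": 0, "ty": 0, "tz": 22, "roll": 0, "fingers": 0}, {"tx": 4, "ty": -3, "tz": 22, "roll": 0, "fingers": 0}, {"tx": 8, "ty": -5.5, "tz": 22, "roll": 0, "fingers": 0}, {"tx": 12, "ty": -8.5, "tz": 22, "roll": 0, "fingers": 0}, {"tx": 16.5, "ty": -11.5, "tz": 22, "roll": 0, "fingers": 0}, {"tx": 20.5, "ty": -14, "tz": 21, "roll": 0, "fingers": 0}, {"tx": 24.5, "ty": -17, "tz": 20, "roll": 0, "fingers": 0}, {"tx": 28.5, "ty": -20, "tz": 18, "roll": 0, "fingers": 0}, {"tx": 32, "ty": -22, "tz": 16, "roll": 0, "fingers": 0}]'

```text
t: 6.9
position: [0.5117, 0.3092, 0.0765]
ee_rot: [3.141, -0.0, 2.536]
ft_force: [-3.0, 1.3, 6.8]
gripper_width: 0.134
finger_force: 32.1
```

send_rows --series '[{"tx": 0, "ty": 0, "tz": 15, "roll": 0, "fingers": 0}, {"tx": 0, "ty": 0, "tz": 60, "roll": 0, "fingers": 0}, {"tx": 0, "ty": 0, "tz": 110, "roll": 0, "fingers": 0}, {"tx": 0, "ty": 0, "tz": 140, "roll": 0, "fingers": 0}, {"tx": 0, "ty": 0, "tz": 140, "roll": 0, "fingers": 0}, {"tx": 0, "ty": 0, "tz": 140, "roll": 0, "fingers": 0}]' --squeeze 40

```text
t: 7.5
position: [0.5112, 0.309, 0.2167]
ee_rot: [3.141, 0.001, 2.536]
ft_force: [0.1, -0.5, -2.0]
gripper_width: 0.137
finger_force: 39.8
```

```bash
python3 - <<'E'
from h import *
s=r.state(); p=np.array(s['position']); print(p,s['ft_force'])
yaw=s['ee_rot'][2]; tx=np.array([np.cos(yaw),np.sin(yaw),0]); G=p+[0,0,r.pinch_z]
tiles=[]
for n in ['side','top','wrist']:
    C=cam(n); im=r.get_image(n); cv2.imwrite(f'pics/t_{n}.png',im)
    print(n,[[(np.round(d['pixel'],1).tolist(),round(d['p'],2)) for d in r.spot_point(n,t)[:2]] for t in ('key_grip','key_tip')])
    for th in (25,35,45): print(th,proj(C,G+.069*(np.sin(np.radians(th))*tx-np.array([0,0,np.cos(np.radians(th))])))[0].round(1))
    c=proj(C,G)[0].astype(int); c=np.clip(c,60,[339,579]); k=50
    tiles.append(cv2.resize(im[c[0]-k:c[0]+k,c[1]-k:c[1]+k],(266,266)))
cv2.imwrite('pics/tilt.png',np.hstack(tiles))
E
```

```text
[0.51118255 0.30896591 0.21668632] [ 0.11835254 -0.51581462 -1.95369259]
side [[([334.4, 261.0], 0.87), ([293.5, 283.2], 0.78)], [([344.7, 264.4], 0.89), ([307.4, 283.9], 0.87)]]
25 [288.5 321.1]
35 [290.  324.9]
45 [290.8 328.4]
top [[([178.0, 175.9], 0.59), ([223.6, 237.4], 0.54)], [([195.3, 220.7], 0.66), ([228.3, 243.6], 0.51)]]
25 [223.5 188.5]
35 [227.2 185.1]
45 [230.4 181.8]
wrist [[([253.1, 346.9], 0.91), ([218.6, 231.3], 0.74)], [([192.1, 247.0], 0.93), ([171.3, 322.4], 0.81)]]
25 [188.  321.9]
35 [171.7 322. ]
45 [156.9 322. ]
```

View pics/tilt.png

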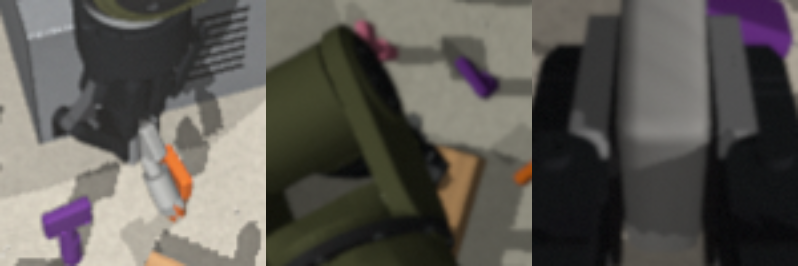

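send_rows --series '[{"tx": 5, "ty": -20, "tz": 45, "roll": -0.1, "fingers": 0}, {"tx": 107, "ty": -402, "tz": 45, "roll": -0.506, "fingers": 0}, {"tx": 107, "ty": -402, "tz": 45, "roll": -0.506, "fingers": 0}, {"tx": 107, "ty": -402, "tz": 45, "roll": -0.506, "fingers": 0}, {"tx": 107, "ty": -402, "tz": 45, "roll": -0.506, "fingers": 0}, {"tx": 107, "ty": -402, "tz": 45, "roll": -0.506, "fingers": 0}, {"tx": 107, "ty": -402, "tz": 45, "roll": -0.506, "fingers": 0}, {"tx": 107, "ty": -402, "tz": 45, "roll": -0.506, "fingers": 0}, {"tx": 107, "ty": -402, "tz": 45, "roll": -0.506, "fingers": 0}, {"tx": 107, "ty": -402, "tz": 45, "roll": -0.506, "fingers": 0}]'

```text
t: 8.95
position: [0.6185, -0.0978, 0.2604]
ee_rot: [-3.141, 0.0, 2.025]
ft_force: [-0.5, -0.1, -1.2]
gripper_width: 0.136
finger_force: 39.8
```

send_rows --series '[{"tx": 0, "ty": 0, "tz": -40, "roll": 0, "fingers": 0}, {"tx": 0, "ty": 0, "tz": -80, "roll": 0, "fingers": 0}, {"tx": 0, "ty": 0, "tz": -80, "roll": 0, "fingers": 0}, {"tx": 0, "ty": 0, "tz": -80, "roll": 0, "fingers": 0}]'

```text
t: 9.35
position: [0.6184, -0.0924, 0.1822]
ee_rot: [-3.142, -0.0, 2.03]
ft_force: [0.5, -0.6, -0.3]
gripper_width: 0.132
finger_force: 39.6
```

```bash
cat > k.py <<'E'
import sys
from h import *
s=r.state(); p=np.array(s['position']); print(s['t'],p.round(4),np.round(s['ee_rot'],3),np.round(s['ft_force'],1))
yaw=s['ee_rot'][2]; tx=np.array([np.cos(yaw),np.sin(yaw),0]); G=p+[0,0,r.pinch_z]
rim=np.array([.585,-.027,.094]); n=np.array([.254,-.514,.819])
tip=G+.069*(np.sin(np.radians(35))*tx-np.array([0,0,np.cos(np.radians(35))]))
print('tip model',tip.round(4),'in rim',(tip-rim).round(4))
for q in ['wrist','top']:
    C=cam(q); im=r.get_image(q); cv2.imwrite(f'pics/k{sys.argv[1]}_{q}.png',im)
    for t in ('key_grip','key_tip','lock_rim'): print(q,t,[(np.round(d['pixel'],1).tolist(),round(d['p'],2)) for d in r.spot_point(q,t)[:3]])
    print('pred grip,tip,rim',proj(C,[G,tip,rim]).round(1).tolist())
E
python3 k.py 1
```

```text
9.35 [ 0.6184 -0.0924  0.1822] [-3.142 -0.     2.03 ] [ 0.5 -0.6 -0.3]
tip model [ 0.6008 -0.057   0.1444] in rim [ 0.0158 -0.03    0.0504]
wrist key_grip [([291.3, 319.7], 0.81)]
wrist key_tip [([169.4, 320.0], 0.85)]
wrist lock_rim [([104.6, 324.2], 0.61)]
pred grip,tip,rim [[297.8, 322.1], [170.2, 321.7], [99.3, 320.0]]
top key_grip [([177.2, 174.8], 0.68), ([224.8, 239.3], 0.66), ([162.5, 367.3], 0.51)]
top key_tip [([172.4, 354.8], 0.6), ([183.3, 185.6], 0.58), ([190.7, 221.5], 0.49)]
top lock_rim [([182.1, 340.3], 0.89)]
pred grip,tip,rim [[162.8, 370.5], [174.1, 353.5], [183.4, 340.4]]
```

View pics/k1_wrist.png

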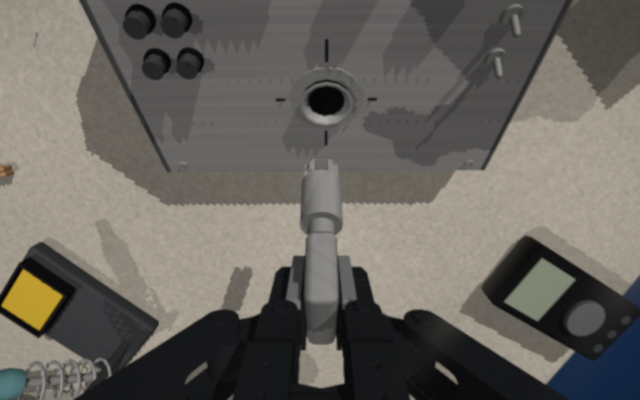

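send_rows --series '[{"tx": -5, "ty": 12, "tz": -20, "roll": 0, "fingers": 0}, {"tx": -9, "ty": 21, "tz": -36, "roll": 0, "fingers": 0}, {"tx": -11.5, "ty": 27.3, "tz": -46.4, "roll": 0, "fingers": 0}, {"tx": -11.5, "ty": 27.3, "tz": -46.4, "roll": 0, "fingers": 0}, {"tx": -11.5, "ty": 27.3, "tz": -46.4, "roll": 0, "fingers": 0}]'

```text
t: 10.25
position: [0.6071, -0.0656, 0.1356]
ee_rot: [3.141, 0.001, 2.03]
ft_force: [0.2, 0.3, -0.5]
gripper_width: 0.136
finger_force: 39.8
```

```bash
python3 k.py 2
```

```text
10.25 [ 0.6071 -0.0656  0.1356] [3.141e+00 1.000e-03 2.030e+00] [ 0.2  0.3 -0.5]
tip model [ 0.5896 -0.0302  0.0978] in rim [ 0.0046 -0.0032  0.0038]
wrist key_grip [([290.2, 322.2], 0.61)]
wrist key_tip [([173.2, 319.4], 0.93)]
wrist lock_rim [([162.9, 322.1], 0.84)]
pred grip,tip,rim [[297.9, 322.2], [170.2, 321.7], [159.5, 316.6]]
top key_grip [([177.5, 173.6], 0.72), ([222.0, 235.5], 0.69), ([182.4, 338.3], 0.66)]
top key_tip [([194.5, 220.0], 0.63), ([183.5, 341.9], 0.58), ([180.6, 186.9], 0.58)]
top lock_rim [([182.6, 339.2], 0.81)]
pred grip,tip,rim [[170.9, 357.4], [181.4, 341.7], [183.4, 340.4]]
```

View pics/k2_wrist.png

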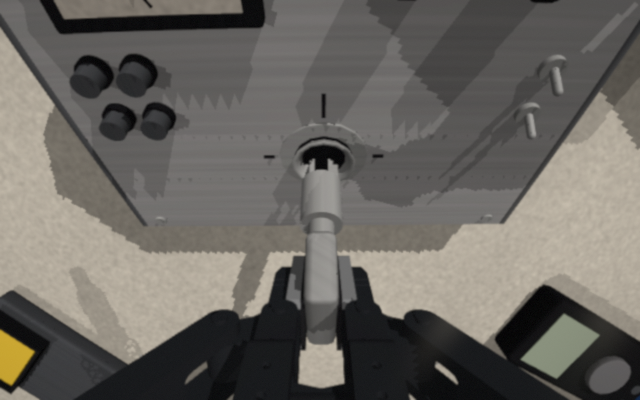

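send_rows --series '[{"tx": -0.2, "ty": 1.8, "tz": -2.5, "roll": 0, "fingers": 0}, {"tx": -1, "ty": 3.4, "tz": -5, "roll": 0, "fingers": 0}, {"tx": -1.7, "ty": 5, "tz": -7.4, "roll": 0, "fingers": 0}, {"tx": -2.5, "ty": 6.5, "tz": -9.8, "roll": 0, "fingers": 0}, {"tx": -2.5, "ty": 6.5, "tz": -9.8, "roll": 0, "fingers": 0}]' --squeeze 25

```text
t: 11.15
position: [0.6039, -0.0586, 0.1246]
ee_rot: [-3.141, -0.0, 2.03]
ft_force: [-1.7, 0.2, -2.6]
gripper_width: 0.136
finger_force: 39.8
```

send_rows --series '[{"tx": -0.8, "ty": 1.6, "tz": -2.5, "roll": 0, "fingers": 0}, {"tx": -1.5, "ty": 3.1, "tz": -4.9, "roll": 0, "fingers": 0}, {"tx": -2, "ty": 4.1, "tz": -6.5, "roll": 0, "fingers": 0}, {"tx": -2, "ty": 4.1, "tz": -6.5, "roll": 0, "fingers": 0}]'

```text
t: 11.55
position: [0.6023, -0.0548, 0.1183]
ee_rot: [3.141, 0.0, 2.03]
ft_force: [2.8, -0.5, -4.0]
gripper_width: 0.132
finger_force: 39.3
```

```bash
python3 k.py 3
```

```text
11.55 [ 0.6023 -0.0548  0.1183] [3.141 0.    2.03 ] [ 2.8 -0.5 -4. ]
tip model [ 0.5847 -0.0193  0.0805] in rim [-0.0003  0.0077 -0.0135]
wrist key_grip [([294.4, 321.7], 0.72)]
wrist key_tip [([172.7, 321.8], 0.62)]
wrist lock_rim []
pred grip,tip,rim [[297.8, 322.2], [170.1, 321.7], [190.4, 315.4]]
top key_grip [([191.2, 213.1], 0.59), ([222.8, 237.0], 0.55), ([176.6, 177.6], 0.49)]
top key_tip [([226.6, 244.5], 0.7), ([182.4, 182.6], 0.63), ([194.4, 218.9], 0.44)]
top lock_rim [([180.6, 337.5], 0.95)]
pred grip,tip,rim [[174.0, 352.4], [184.2, 337.2], [183.4, 340.4]]
```

send_rows --series '[{"tx": -0.2, "ty": 1.0, "tz": -1.6, "roll": 0, "fingers": 0}, {"tx": -0.5, "ty": 2.0, "tz": -3.2, "roll": 0, "fingers": 0}, {"tx": -0.7, "ty": 2.5, "tz": -4.1, "roll": 0, "fingers": 0}, {"tx": -0.7, "ty": 2.5, "tz": -4.1, "roll": 0, "fingers": 0}]'

```text
t: 12.35
position: [0.6015, -0.0524, 0.1144]
ee_rot: [-3.142, 0.0, 2.03]
ft_force: [3.3, -2.6, -2.9]
gripper_width: 0.13
finger_force: 39.7
```

send_rows --series '[{"tx": 0, "ty": 0, "tz": 0, "roll": 0, "fingers": 0.2}, {"tx": 0, "ty": 0, "tz": 0, "roll": 0, "fingers": 0.3}, {"tx": 0, "ty": 0, "tz": 0, "roll": 0, "fingers": 0.35}, {"tx": 0, "ty": 0, "tz": 0, "roll": 0, "fingers": 0.35}, {"tx": 0, "ty": 0, "tz": 0, "roll": 0, "fingers": 0.35}]'

```text
t: 12.85
position: [0.6014, -0.0523, 0.1144]
ee_rot: [-3.142, -0.0, 2.03]
ft_force: [-0.6, 0.5, 0.2]
gripper_width: 0.35
finger_force: 0.0
```

```bash
python3 k.py 4
```

```text
12.85 [ 0.6014 -0.0523  0.1144] [-3.142 -0.     2.03 ] [-0.6  0.5  0.2]
tip model [ 0.5839 -0.0168  0.0766] in rim [-0.0011  0.0102 -0.0174]
wrist key_grip [([303.3, 318.6], 0.74)]
wrist key_tip []
wrist lock_rim []
pred grip,tip,rim [[297.8, 322.1], [170.2, 321.7], [197.9, 314.5]]
top key_grip [([176.9, 176.1], 0.65), ([224.5, 238.4], 0.52), ([192.9, 214.7], 0.47)]
top key_tip [([182.7, 182.8], 0.63), ([225.7, 244.2], 0.59), ([155.5, 209.1], 0.58)]
top lock_rim [([180.1, 339.1], 0.84)]
pred grip,tip,rim [[174.5, 351.3], [184.7, 336.2], [183.4, 340.4]]
```

View pics/k4_wrist.png

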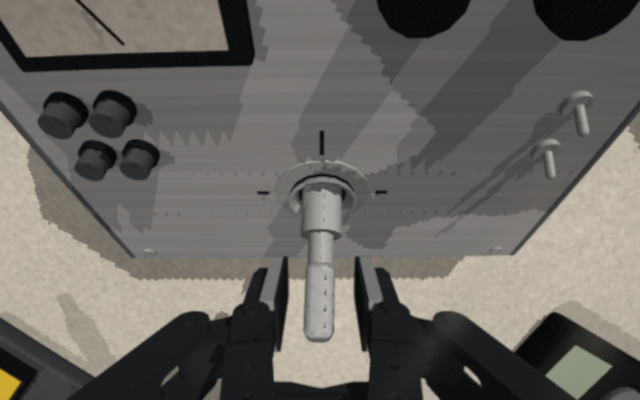

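send_rows --series '[{"tx": 1, "ty": -2, "tz": 0, "roll": -0.1, "fingers": 0.3}, {"tx": 1, "ty": -2, "tz": 0, "roll": -0.2, "fingers": 0.3}, {"tx": 1, "ty": -2, "tz": 0, "roll": -0.3, "fingers": 0.3}, {"tx": 1, "ty": -2, "tz": 0, "roll": -0.4, "fingers": 0.3}, {"tx": 1, "ty": -2, "tz": 0, "roll": -0.5, "fingers": 0.3}, {"tx": 1, "ty": -2, "tz": 0, "roll": -0.57, "fingers": 0.3}, {"tx": 1, "ty": -2, "tz": 0, "roll": -0.64, "fingers": 0.3}, {"tx": 1, "ty": -2, "tz": 0, "roll": -0.71, "fingers": 0.3}, {"tx": 1, "ty": -2, "tz": 0, "roll": -0.78, "fingers": 0.31}, {"tx": 1, "ty": -2, "tz": 0, "roll": -0.85, "fingers": 0.32}]'

```text
t: 14.25
position: [0.6023, -0.0542, 0.1143]
ee_rot: [-3.141, 0.0, 1.177]
ft_force: [-1.8, 0.7, 0.0]
gripper_width: 0.318
finger_force: 3.4
```

```bash
cat > m.py <<'E'
import sys
from h import *
s=r.state(); p=np.array(s['position']); print(s['t'],p.round(4),np.round(s['ee_rot'],3),np.round(s['ft_force'],1),np.round(s['wrist_torque'],2),s['finger_force'],s['gripper_width'])
rim=np.array([.588,-.027,.0935]); n=np.array([.254,-.514,.819]); n/=np.linalg.norm(n)
yl=np.array([-.8968,-.4425,0]); xl=np.cross(yl,n)
C=cam('wrist'); im=r.get_image('wrist'); cv2.imwrite(f'pics/m{sys.argv[1]}.png',im)
D=r.spot_point('wrist','key_grip'); print('grip',[(np.round(d['pixel'],1).tolist(),round(d['p'],2)) for d in D[:2]])
for dep in (.021,.029): print(dep,'pred grip',proj(C,rim+(.069-dep)*n)[0].round(1))
# fit silhouettes: handle+neck+barrel, phi & depth & lean
def pts(phi,dep,lx,ly,which):
    a=n+lx*xl+ly*yl; a/=np.linalg.norm(a); x=np.cos(phi)*xl+np.sin(phi)*yl; x-=a*(x@a); x/=np.linalg.norm(x); y=np.cross(a,x)
    tip=rim-.022*n+a*(.022-dep)
    if which=='h': return [tip+a*(.069+h)+x*i+y*j for h in(-.015,.015) for i in(-.022,.022) for j in(-.006,.006)]
    R,h0,h1=(.006,.036,.056) if which=='n' else (.010,dep,.036)
    return [tip+a*h+R*(np.cos(t)*x+np.sin(t)*y) for h in(h0,h1) for t in np.arange(0,6.28,.3)]
def sil(q):
    m=np.zeros((400,640),np.uint8)
    for w in 'hnb':
        P=proj(C,pts(*q,w))[:,::-1]; cv2.fillConvexPoly(m,cv2.convexHull(np.round(P*16).astype(np.int32).reshape(-1,1,2)),1,shift=4)
    return m
# score: gradient along silhouette boundary + brightness inside vs outside
g=cv2.GaussianBlur(cv2.cvtColor(im,cv2.COLOR_BGR2GRAY),(3,3),0).astype(float)
gm=np.hypot(cv2.Sobel(g,6,1,0),cv2.Sobel(g,6,0,1)); gm=np.minimum(gm,150); gm=cv2.GaussianBlur(gm,(0,0),1.2)
K=np.ones((3,3),np.uint8)
def score(q):
    b=sil(q); e=b-cv2.erode(b,K); return gm[e>0].mean() if e.sum()>50 else 0
L=[]
for dep in (.021,.025,.029):
    for phi in np.radians(np.arange(-105,30,5)):
        for lx in (-.09,-.045,0):
            for ly in(-.045,0,.045): L.append((score((phi,dep,lx,ly)),np.degrees(phi).round(),dep,lx,ly))
L.sort(reverse=True)
for l in L[:6]: print(np.round(l,3))
for dep in (.021,.025,.029): print(dep,np.round(max(l for l in L if l[2]==dep),3))
E
python3 m.py 1
```

```text
14.25 [ 0.6023 -0.0542  0.1143] [-3.141  0.     1.177] [-1.8  0.7  0. ] [0.16 0.21 0.08] 3.39119270502124 0.31780762667692714
grip [([302.3, 331.9], 0.77), ([182.0, 263.1], 0.21)]
0.021 pred grip [293.8 314.1]
0.029 pred grip [278.8 306. ]
[ 7.4898e+01 -4.0000e+01  2.9000e-02 -9.0000e-02 -4.5000e-02]
[ 6.8794e+01 -4.5000e+01  2.9000e-02 -9.0000e-02 -4.5000e-02]
[ 6.5395e+01 -2.0000e+01  2.9000e-02  0.0000e+00  4.5000e-02]
[ 6.4991e+01 -2.5000e+01  2.9000e-02 -4.5000e-02  4.5000e-02]
[ 6.4638e+01 -3.0000e+01  2.9000e-02 -9.0000e-02  4.5000e-02]
[ 6.3961e+01 -4.0000e+01  2.1000e-02 -9.0000e-02 -4.5000e-02]
0.021 [ 6.3961e+01 -4.0000e+01  2.1000e-02 -9.0000e-02 -4.5000e-02]
0.025 [ 6.3496e+01 -4.0000e+01  2.5000e-02 -9.0000e-02 -4.5000e-02]
0.029 [ 7.4898e+01 -4.0000e+01  2.9000e-02 -9.0000e-02 -4.5000e-02]
```

send_rows --series '[{"tx": 0, "ty": 0, "tz": 0, "roll": -0.08, "fingers": 0.33}, {"tx": 0, "ty": 0, "tz": 0, "roll": -0.15, "fingers": 0.34}, {"tx": 0, "ty": 0, "tz": 0, "roll": -0.22, "fingers": 0.35}, {"tx": 0, "ty": 0, "tz": 0, "roll": -0.29, "fingers": 0.35}, {"tx": 0, "ty": 0, "tz": 0, "roll": -0.36, "fingers": 0.36}, {"tx": 0, "ty": 0, "tz": 0, "roll": -0.43, "fingers": 0.36}, {"tx": 0, "ty": 0, "tz": 0, "roll": -0.5, "fingers": 0.36}, {"tx": 0, "ty": 0, "tz": 0, "roll": -0.57, "fingers": 0.36}]'

```text
t: 15.15
position: [0.6025, -0.0544, 0.1145]
ee_rot: [3.142, 0.0, 0.61]
ft_force: [-0.2, -0.1, 1.0]
gripper_width: 0.361
finger_force: 9.1
```

```bash
python3 m.py 2
```

```text
15.15 [ 0.6025 -0.0544  0.1145] [3.142 0.    0.61 ] [-0.2 -0.1  1. ] [-0.02  0.14  0.25] 9.054864579811692 0.3605462468743043
grip [([310.3, 335.8], 0.79), ([236.7, 260.7], 0.2)]
0.021 pred grip [297.5 312. ]
0.029 pred grip [287.3 301.6]
[ 6.0721e+01 -4.0000e+01  2.9000e-02 -4.5000e-02  0.0000e+00]
[ 5.997e+01 -4.000e+01  2.900e-02  0.000e+00 -4.500e-02]
[ 5.9694e+01 -4.0000e+01  2.5000e-02 -4.5000e-02  0.0000e+00]
[ 5.9122e+01 -4.0000e+01  2.9000e-02 -9.0000e-02  4.5000e-02]
[ 5.7901e+01 -4.0000e+01  2.5000e-02  0.0000e+00 -4.5000e-02]
[ 5.7697e+01 -4.0000e+01  2.1000e-02 -4.5000e-02  0.0000e+00]
0.021 [ 5.7697e+01 -4.0000e+01  2.1000e-02 -4.5000e-02  0.0000e+00]
0.025 [ 5.9694e+01 -4.0000e+01  2.5000e-02 -4.5000e-02  0.0000e+00]
0.029 [ 6.0721e+01 -4.0000e+01  2.9000e-02 -4.5000e-02  0.0000e+00]
```

```bash
cat > f.py <<'E'
import sys
from h import *
from scipy.optimize import differential_evolution
n=np.array([.254,-.514,.819]); n/=np.linalg.norm(n); yl=np.array([-.8968,-.4425,0]); xl=np.cross(yl,n)
s=r.state(); K,Dd,R,t=cam('wrist')
def Rt(yaw): c,q=np.cos(yaw),np.sin(yaw); return np.array([[c,-q,0],[q,c,0],[0,0,1.]])@np.diag([1,-1,-1.])
R0,p0=Rt(s['ee_rot'][2]),np.array(s['position']); Rtc=R@R0; tc=R@p0+t
def camat(p,yaw): Rw=Rtc@Rt(yaw).T; return K,Dd,Rw,tc-Rw@np.array(p)
def build(q,rim):
    phi,dep,lx,ly=q; a=n+lx*xl+ly*yl; a/=np.linalg.norm(a); x=np.cos(phi)*xl+np.sin(phi)*yl; x-=a*(x@a); x/=np.linalg.norm(x); y=np.cross(a,x)
    tip=rim-.020*n+a*(.020-dep); th=np.arange(0,6.28,.4)
    H=[tip+a*(.069+h)+x*i+y*j for h in(-.015,.015) for i in(-.022,.022) for j in(-.006,.006)]
    cyl=lambda rr,a0,a1:[tip+a*h+rr*(np.cos(k)*x+np.sin(k)*y) for h in(a0,a1) for k in th]
    return [H,cyl(.006,.036,.056),cyl(.010,dep+.001,.036)]
def fit(im,C,rim,verbose=True):
    hsv=cv2.cvtColor(im,cv2.COLOR_BGR2HSV).astype(int)
    M=((hsv[...,1]<28)&(hsv[...,2]>112)).astype(np.uint8)
    ctr=proj(C,rim+.05*n)[0].astype(int); r0,r1,c0,c1=max(ctr[0]-130,0),min(ctr[0]+80,365),ctr[1]-90,ctr[1]+90
    Mc=M[r0:r1,c0:c1]; k,l,st,_=cv2.connectedComponentsWithStats(Mc); 
    best=1+np.argmax([st[i,4] if (l[40:-20,60:120]==i).sum()>150 else 0 for i in range(1,k)]); Mc=(l==best)
    def cost(q):
        m=np.zeros((400,640),np.uint8)
        for P in build(q,rim):
            P=proj(C,P)[:,::-1]; cv2.fillConvexPoly(m,cv2.convexHull(np.round(P*16).astype(np.int32).reshape(-1,1,2)),1,shift=4)
        m=m[r0:r1,c0:c1]>0; return -(m&Mc).sum()/max((m|Mc).sum(),1)
    out=[]
    for dep in (.021,.029):
        z=differential_evolution(lambda v:cost((v[0],dep,v[1],v[2])),[(-1.9,.4),(-.13,.13),(-.13,.13)],seed=1,maxiter=25,popsize=8)
        out.append((dep,round(-z.fun,3),np.degrees(z.x[0]).round(0),z.x[1:].round(3).tolist()))
    return Mc.sum(),st[best].tolist(),out
if __name__=='__main__':
    rim=np.array([.588,-.027,.0935])
    im=cv2.imread('pics/k4_wrist.png'); hsv=cv2.cvtColor(im,cv2.COLOR_BGR2HSV)
    print([hsv[a].tolist() for a in ((300,319),(325,319),(210,321),(245,321),(290,240),(230,250),(300,265),(160,270))])
    for f,p,y in [('k4_wrist',(.6014,-.0523,.1144),2.03),('m1',(.6023,-.0542,.1143),1.177),('m2',(.6025,-.0544,.1145),.61)]:
        print(f,fit(cv2.imread(f'pics/{f}.png'),camat(p,y),rim))
E
python3 f.py
```

```text
[[26, 10, 174], [15, 9, 176], [20, 9, 169], [21, 11, 164], [19, 33, 196], [8, 8, 123], [0, 0, 124], [8, 8, 122]]
k4_wrist (np.int64(5853), [75, 20, 105, 152, 5853], [(0.021, np.float64(0.558), np.float64(-2.0), [-0.052, -0.015]), (0.029, np.float64(0.568), np.float64(-3.0), [-0.015, -0.024])])
m1 (np.int64(2661), [61, 69, 59, 101, 2661], [(0.021, np.float64(0.477), np.float64(-29.0), [-0.12, 0.049]), (0.029, np.float64(0.564), np.float64(-31.0), [-0.13, 0.06])])
m2 (np.int64(2128), [49, 129, 62, 66, 2128], [(0.021, np.float64(0.314), np.float64(-62.0), [0.128, 0.127]), (0.029, np.float64(0.296), np.float64(-58.0), [0.116, 0.128])])
```

```bash
sed -i 's/def fit(im,C,rim,verbose=True)/def fit(im,C,rim,V=145,S=24)/; s/(hsv\[...,1\]<28)&(hsv\[...,2\]>112)/(hsv[...,1]<S)\&(hsv[...,2]>V)/' f.py
cat > g.py <<'E'
from f import *
rim=np.array([.588,-.027,.0935])
for f,p,y in [('k4_wrist',(.6014,-.0523,.1144),2.03),('m1',(.6023,-.0542,.1143),1.177),('m2',(.6025,-.0544,.1145),.61)]:
    for V in (135,150):
        try: print(f,V,fit(cv2.imread(f'pics/{f}.png'),camat(p,y),rim,V))
        except Exception as e: print(f,V,e)
E
python3 g.py
```

```text
k4_wrist 135 (np.int64(1753), [78, 95, 29, 74, 1753], [(0.021, np.float64(0.333), np.float64(-0.0), [-0.129, -0.018]), (0.029, np.float64(0.332), np.float64(-0.0), [-0.128, -0.008])])
k4_wrist 150 (np.int64(1473), [81, 96, 24, 72, 1473], [(0.021, np.float64(0.28), np.float64(2.0), [-0.126, -0.022]), (0.029, np.float64(0.283), np.float64(1.0), [-0.122, -0.007])])
m1 135 (np.int64(2194), [63, 70, 56, 99, 2194], [(0.021, np.float64(0.414), np.float64(-26.0), [-0.129, 0.041]), (0.029, np.float64(0.492), np.float64(-30.0), [-0.125, 0.068])])
m1 150 (np.int64(1455), [69, 97, 48, 69, 1455], [(0.021, np.float64(0.277), np.float64(-27.0), [-0.126, 0.081]), (0.029, np.float64(0.329), np.float64(-27.0), [-0.125, 0.074])])
m2 135 (np.int64(712), [75, 106, 45, 55, 712], [(0.021, np.float64(0.139), np.float64(-43.0), [-0.126, 0.106]), (0.029, np.float64(0.166), np.float64(-46.0), [-0.12, 0.114])])
m2 150 (np.int64(536), [82, 115, 36, 44, 536], [(0.021, np.float64(0.105), np.float64(-46.0), [-0.127, 0.09]), (0.029, np.float64(0.125), np.float64(-46.0), [-0.125, 0.128])])
```

```bash
python3 - <<'E'
s=open('f.py').read()
a=s.index("    Mc=M[r0:r1"); b=s.index("    def cost")
s=s[:a]+"    r0,r1,c0,c1=max(ctr[0]-110,0),min(ctr[0]+75,360),ctr[1]-70,ctr[1]+70\n    Mc=M[r0:r1,c0:c1]; k,l,st,_=cv2.connectedComponentsWithStats(cv2.morphologyEx(Mc,cv2.MORPH_CLOSE,np.ones((5,5),np.uint8)))\n    Mc=np.isin(l,[i for i in range(1,k) if st[i,4]>120]); best=0\n"+s[b:]
open('f.py','w').write(s)
E
python3 g.py
```

```text
k4_wrist 135 (np.int64(3488), [0, 0, 140, 171, 20415], [(0.021, np.float64(0.633), np.float64(3.0), [-0.117, -0.029]), (0.029, np.float64(0.657), np.float64(-1.0), [-0.107, -0.021])])
k4_wrist 150 (np.int64(2856), [0, 0, 140, 171, 21069], [(0.021, np.float64(0.525), np.float64(2.0), [-0.127, -0.029]), (0.029, np.float64(0.555), np.float64(-1.0), [-0.087, -0.026])])
m1 135 (np.int64(3341), [0, 0, 140, 173, 20857], [(0.021, np.float64(0.596), np.float64(-25.0), [-0.105, 0.023]), (0.029, np.float64(0.693), np.float64(-30.0), [-0.113, 0.053])])
m1 150 (np.int64(2600), [0, 0, 140, 173, 21613], [(0.021, np.float64(0.472), np.float64(-28.0), [-0.121, 0.035]), (0.029, np.float64(0.557), np.float64(-29.0), [-0.126, 0.047])])
m2 135 (np.int64(1417), [0, 0, 140, 170, 22379], [(0.021, np.float64(0.275), np.float64(-47.0), [0.12, -0.111]), (0.029, np.float64(0.317), np.float64(-46.0), [-0.048, 0.008])])
m2 150 (np.int64(966), [0, 0, 140, 170, 22834], [(0.021, np.float64(0.185), np.float64(-43.0), [-0.082, 0.035]), (0.029, np.float64(0.218), np.float64(-45.0), [-0.066, 0.047])])
```

send_rows --series '[{"tx": 0, "ty": 0, "tz": 0, "roll": 0, "fingers": 0.5}, {"tx": 0, "ty": 0, "tz": 0, "roll": 0, "fingers": 0.6}, {"tx": 0, "ty": 0, "tz": 30, "roll": 0, "fingers": 0.6}, {"tx": 0, "ty": 0, "tz": 60, "roll": 0, "fingers": 0.6}, {"tx": 0, "ty": 0, "tz": 80, "roll": 0, "fingers": 0.6}, {"tx": 0, "ty": 0, "tz": 80, "roll": 0, "fingers": 0.6}, {"tx": 0, "ty": 0, "tz": 80, "roll": 0, "fingers": 0.6}]'

```text
t: 15.95
position: [0.6024, -0.0543, 0.194]
ee_rot: [-3.142, 0.0, 0.611]
ft_force: [0.7, 0.7, -0.3]
gripper_width: 0.604
finger_force: 0.0
```

```bash
cat > e.py <<'E'
import sys
from f import *
def efit(im,C,rim,deps=(.021,.029),phis=(-1.95,.4),mx=.13):
    g=cv2.GaussianBlur(cv2.cvtColor(im,cv2.COLOR_BGR2GRAY),(3,3),0)
    E=cv2.Canny(g,30,80); DT=np.minimum(cv2.distanceTransform(255-E,cv2.DIST_L2,3),6)
    def cost(q):
        m=np.zeros((400,640),np.uint8); t=0;c=0
        for P in build(q,rim)[:]:
            P=proj(C,P)[:,::-1]; cv2.fillConvexPoly(m,cv2.convexHull(np.round(P*16).astype(np.int32).reshape(-1,1,2)),1,shift=4)
        e=m-cv2.erode(m,np.ones((3,3),np.uint8)); return DT[e>0].mean() if e.sum()>40 else 9
    out=[]
    for dep in deps:
        for lo in np.arange(phis[0],phis[1],.6):
            z=differential_evolution(lambda v:cost((v[0],dep,v[1],v[2])),[(lo,lo+.6),(-mx,mx),(-mx,mx)],seed=1,maxiter=15,popsize=8)
            out.append((round(float(z.fun),2),dep,int(np.degrees(z.x[0])),z.x[1:].round(3).tolist()))
    return sorted(out)[:5]
if __name__=='__main__':
    rim=np.array([.588,-.027,.0935]); tag=sys.argv[1]
    p,y=s['position'],s['ee_rot'][2]; im=r.get_image('wrist'); cv2.imwrite(f'pics/{tag}.png',im); C=camat(p,y)
    print(s['t'],np.round(p,4),y); 
    for q in('lock_rim','key_grip','key_tip'): print(q,[(np.round(d['pixel'],1).tolist(),round(d['p'],2)) for d in r.spot_point('wrist',q)[:2]],proj(C,rim+{'lock_rim':0,'key_grip':.048,'key_tip':-.021}[q]*n).round(1))
    hsv=cv2.cvtColor(im,cv2.COLOR_BGR2HSV); c=proj(C,rim+.048*n)[0].astype(int)
    print('V along rows',[hsv[c[0],c[1]+d,1:].tolist() for d in range(-40,41,8)])
    for l in efit(im,C,rim): print(l)
    for V in (100,135): print(V,fit(im,C,rim,V)[2])
    if len(sys.argv)>2:
        for f,p,y in [('k4_wrist',(.6014,-.0523,.1144),2.03),('m1',(.6023,-.0542,.1143),1.177)]: print(f,efit(cv2.imread(f'pics/{f}.png'),camat(p,y),rim))
E
python3 e.py n1 x
```

```text
15.95 [ 0.6024 -0.0543  0.194 ] 0.6107081959447309
lock_rim [([193.6, 278.4], 0.7)] [[198.8 278.4]]
key_grip [([234.9, 330.7], 0.73)] [[224.4 315.3]]
key_tip [([185.7, 267.2], 0.56)] [[189.7 265.3]]
V along rows [[9, 108], [11, 112], [9, 112], [9, 109], [10, 152], [11, 161], [12, 155], [7, 104], [10, 98], [32, 112], [33, 109]]
(1.03, 0.029, -35, [0.12, -0.084])
(1.52, 0.021, -33, [0.099, -0.062])
(1.58, 0.029, -43, [0.11, -0.1])
(2.15, 0.021, -43, [0.081, -0.124])
(2.8, 0.029, 0, [-0.111, -0.125])
100 [(0.021, np.float64(0.269), np.float64(16.0), [0.127, 0.128]), (0.029, np.float64(0.245), np.float64(11.0), [0.129, 0.126])]
135 [(0.021, np.float64(0.49), np.float64(-33.0), [0.13, -0.098]), (0.029, np.float64(0.543), np.float64(-33.0), [0.088, -0.061])]
k4_wrist [(1.66, 0.029, -9, [-0.02, -0.043]), (1.66, 0.029, -2, [-0.019, -0.0]), (1.81, 0.021, 1, [-0.129, -0.013]), (1.96, 0.021, -9, [-0.017, -0.041]), (2.52, 0.021, -47, [-0.003, -0.021])]
m1 [(1.46, 0.029, -34, [-0.026, -0.028]), (1.53, 0.021, -19, [-0.105, -0.021]), (1.73, 0.029, -47, [-0.089, -0.087]), (2.15, 0.021, -52, [-0.128, -0.097]), (2.29, 0.021, -7, [-0.102, -0.088])]
```

```bash
cat > p.py <<'E'
import sys
from f import *
def pose(im,C,rim,gs=(-1.8,-1.2,-.6,0)):
    g=cv2.GaussianBlur(cv2.cvtColor(im,cv2.COLOR_BGR2GRAY),(3,3),0)
    E=cv2.Canny(g,30,80); DT=np.minimum(cv2.distanceTransform(255-E,cv2.DIST_L2,3),6)
    hsv=cv2.cvtColor(im,cv2.COLOR_BGR2HSV).astype(int); bad=(hsv[...,1]>24)|(hsv[...,2]<70)
    def shp(v):
        phi,lx,ly,dx,dy,dz=v; a=n+lx*xl+ly*yl; a/=np.linalg.norm(a); x=np.cos(phi)*xl+np.sin(phi)*yl; x-=a*(x@a); x/=np.linalg.norm(x); y=np.cross(a,x)
        S=rim+dx*xl+dy*yl+(dz+.069-.036)*n-.0   # S = barrel shoulder + .. : point 33mm below grip if dz=0 means tip .0 at rim
        tip=S-.036*a; th=np.arange(0,6.28,.4); cyl=lambda rr,a0,a1:[tip+a*h+rr*(np.cos(k)*x+np.sin(k)*y) for h in(a0,a1) for k in th]
        G=tip+.069*a
        return [[G+a*h+x*i+y*j for h in(-.015,.015) for i in(-.022,.022) for j in(-.006,.006)],cyl(.006,.036,.056),cyl(.010,.031,.036)],tip,a,x
    def cost(v):
        m=np.zeros((400,640),np.uint8)
        for P in shp(v)[0]:
            P=proj(C,P)[:,::-1]; cv2.fillConvexPoly(m,cv2.convexHull(np.round(P*16).astype(np.int32).reshape(-1,1,2)),1,shift=4)
        e=m-cv2.erode(m,np.ones((3,3),np.uint8)); return DT[e>0].mean()+4*bad[m>0].mean() if e.sum()>40 else 9
    out=[]
    for c in gs:
        z=differential_evolution(cost,[(c-.3,c+.3),(-.2,.2),(-.2,.2),(-.006,.006),(-.006,.006),(-.03,-.012)],seed=2,maxiter=40,popsize=8,polish=False)
        _,tip,a,x=shp(z.x); d=tip-rim; out.append((round(float(z.fun),2),'phi',int(np.degrees(z.x[0])),'lean',z.x[1:3].round(3).tolist(),'tip x y z mm',(1000*np.array([d@xl,d@yl,d@n])).round(1).tolist()))
    return sorted(out)
if __name__=='__main__':
    rim=np.array([.588,-.027,.0935])
    for f,p,y,gs in [('n1',(.6024,-.0543,.194),.6107,(-1.5,-.9,-.5)),('k4_wrist',(.6014,-.0523,.1144),2.03,(0,))]:
        for l in pose(cv2.imread(f'pics/{f}.png'),camat(p,y),rim,gs): print(f,*l)
E
python3 p.py
```

```text
n1 0.99 phi -33 lean [0.184, -0.068] tip x y z mm [-7.7, 0.9, -31.2]
n1 1.07 phi -34 lean [0.175, -0.072] tip x y z mm [-7.0, 1.3, -31.2]
n1 2.79 phi -76 lean [-0.177, -0.198] tip x y z mm [7.2, 1.6, -29.7]
k4_wrist 1.75 phi -2 lean [0.163, 0.013] tip x y z mm [-10.6, -1.3, -32.1]
```

send_rows --series '[{"tx": 0, "ty": 0, "tz": -20, "roll": 0.15, "fingers": 0.6}, {"tx": 0, "ty": 0, "tz": -30, "roll": 0.3, "fingers": 0.6}, {"tx": 0, "ty": 0, "tz": -30, "roll": 0.45, "fingers": 0.6}, {"tx": 0, "ty": 0, "tz": -30, "roll": 0.6, "fingers": 0.6}, {"tx": 0, "ty": 0, "tz": -30, "roll": 0.73, "fingers": 0.6}, {"tx": 0, "ty": 0, "tz": -50, "roll": 0.73, "fingers": 0.6}, {"tx": 0, "ty": 0, "tz": -67, "roll": 0.73, "fingers": 0.5}, {"tx": 0, "ty": 0, "tz": -67, "roll": 0.73, "fingers": 0.4}, {"tx": 0, "ty": 0, "tz": -67, "roll": 0.73, "fingers": 0.3}, {"tx": 0, "ty": 0, "tz": -67, "roll": 0.73, "fingers": 0.28}]' --squeeze 20

```text
t: 17.15
position: [0.6029, -0.0544, 0.1283]
ee_rot: [3.14, -0.0, 1.34]
ft_force: [0.4, -0.2, 0.3]
gripper_width: 0.284
finger_force: 0.0
```

Now sweep slowly.

send_rows --series '[{"tx": 0, "ty": 0, "tz": 0, "roll": -0.1, "fingers": 0.27}, {"tx": 0, "ty": 0, "tz": 0, "roll": -0.2, "fingers": 0.27}, {"tx": 0, "ty": 0, "tz": 0, "roll": -0.28, "fingers": 0.27}, {"tx": 0, "ty": 0, "tz": 0, "roll": -0.36, "fingers": 0.28}, {"tx": 0, "ty": 0, "tz": 0, "roll": -0.44, "fingers": 0.28}, {"tx": 0, "ty": 0, "tz": 0, "roll": -0.52, "fingers": 0.29}, {"tx": 0, "ty": 0, "tz": 0, "roll": -0.6, "fingers": 0.29}]'

```text
t: 17.85
position: [0.6027, -0.0545, 0.1284]
ee_rot: [3.14, -0.001, 0.737]
ft_force: [-1.0, -1.0, 1.4]
gripper_width: 0.286
finger_force: 5.8
```

```bash
cat > o.py <<'E'
import sys
from p import *
from f import s
im=r.get_image('wrist'); cv2.imwrite(f'pics/{sys.argv[1]}.png',im); rim=np.array([.588,-.027,.0935])
print(s['t'],np.round(s['position'],4),np.round(s['ee_rot'][2],3),np.round(s['ft_force'],1),np.round(s['wrist_torque'],2),round(s['finger_force'],1))
C=camat(s['position'],s['ee_rot'][2])
for l in pose(im,C,rim,[float(a) for a in sys.argv[2:]]): print(*l)
E
python3 o.py o1 -1.6 -1.1 -.6
```

```text
17.85 [ 0.6027 -0.0545  0.1284] 0.737 [-1.  -1.   1.4] [-0.29  0.27  0.23] 5.8
1.49 phi -40 lean [0.106, -0.094] tip x y z mm [-7.2, 3.9, -32.6]
2.07 phi -50 lean [-0.199, 0.064] tip x y z mm [6.9, -6.1, -31.3]
2.6 phi -81 lean [-0.122, 0.165] tip x y z mm [10.2, -9.8, -22.1]
```

send_rows --series '[{"tx": 0, "ty": 0, "tz": 0, "roll": 0.12, "fingers": 0.29}, {"tx": -1, "ty": 2, "tz": -2, "roll": 0.24, "fingers": 0.29}, {"tx": -2, "ty": 3, "tz": -3, "roll": 0.36, "fingers": 0.29}, {"tx": -2, "ty": 4, "tz": -4, "roll": 0.48, "fingers": 0.28}, {"tx": -2, "ty": 4, "tz": -5, "roll": 0.56, "fingers": 0.26}, {"tx": -2, "ty": 4, "tz": -5, "roll": 0.64, "fingers": 0.25}, {"tx": -2, "ty": 4, "tz": -5, "roll": 0.72, "fingers": 0.24}, {"tx": -2, "ty": 4, "tz": -5, "roll": 0.8, "fingers": 0.23}, {"tx": -2, "ty": 4, "tz": -5, "roll": 0.88, "fingers": 0.22}, {"tx": -2, "ty": 4, "tz": -5, "roll": 0.96, "fingers": 0.22}]'

```text
t: 18.9
position: [0.6009, -0.0504, 0.1235]
ee_rot: [3.14, 0.0, 1.705]
ft_force: [0.1, -0.8, 0.3]
gripper_width: 0.222
finger_force: 0.6
```

```bash
python3 o.py o2 -.9 -.5 0
```

```text
18.9 [ 0.6009 -0.0504  0.1235] 1.705 [ 0.1 -0.8  0.3] [ 0.01 -0.07 -0.02] 0.6
1.49 phi -8 lean [0.033, -0.037] tip x y z mm [-1.1, 0.8, -29.7]
1.65 phi -11 lean [-0.038, -0.008] tip x y z mm [3.4, -0.1, -28.4]
2.65 phi -34 lean [-0.116, -0.013] tip x y z mm [9.5, -0.9, -21.6]
```

send_rows --series '[{"tx": 0, "ty": 0, "tz": 0, "roll": 0.08, "fingers": 0.22}, {"tx": 0, "ty": 0, "tz": 0, "roll": 0.16, "fingers": 0.22}, {"tx": 0, "ty": 0, "tz": 0, "roll": 0.24, "fingers": 0.22}, {"tx": 0, "ty": 0, "tz": 0, "roll": 0.32, "fingers": 0.22}, {"tx": 0, "ty": 0, "tz": 0, "roll": 0.4, "fingers": 0.22}, {"tx": 0, "ty": 0, "tz": 0, "roll": 0.48, "fingers": 0.22}, {"tx": 0, "ty": 0, "tz": 0, "roll": 0.56, "fingers": 0.22}]'

```text
t: 19.65
position: [0.6008, -0.0503, 0.1232]
ee_rot: [3.141, 0.001, 2.263]
ft_force: [0.9, 0.2, 0.4]
gripper_width: 0.217
finger_force: 1.7
```

```bash
python3 o.py o3 -.5 0 .5
```

```text
19.65 [ 0.6008 -0.0503  0.1232] 2.263 [0.9 0.2 0.4] [ 0.1  -0.1  -0.04] 1.7
1.49 phi 7 lean [0.059, -0.045] tip x y z mm [-6.7, 1.3, -32.9]
1.89 phi 11 lean [-0.082, -0.09] tip x y z mm [5.4, 3.3, -32.3]
2.3 phi -16 lean [-0.198, 0.094] tip x y z mm [5.9, -1.3, -31.0]
```

send_rows --series '[{"tx": 0, "ty": 0, "tz": 0, "roll": 0.08, "fingers": 0.22}, {"tx": 0, "ty": 0, "tz": 0, "roll": 0.16, "fingers": 0.22}, {"tx": 0, "ty": 0, "tz": 0, "roll": 0.24, "fingers": 0.22}, {"tx": 0, "ty": 0, "tz": 0, "roll": 0.32, "fingers": 0.22}]'

```text
t: 20.1
position: [0.601, -0.05, 0.1232]
ee_rot: [3.14, 0.001, 2.581]
ft_force: [2.0, 2.8, 2.5]
gripper_width: 0.223
finger_force: 8.6
```

```bash
python3 o.py o4 0 .5
```

```text
20.1 [ 0.601  -0.05    0.1232] 2.581 [2.  2.8 2.5] [ 0.69 -0.3  -0.18] 8.6
1.43 phi 16 lean [0.113, -0.027] tip x y z mm [-4.3, 1.9, -28.5]
1.53 phi 17 lean [0.191, 0.001] tip x y z mm [-2.0, 2.7, -31.3]
```

send_rows --series '[{"tx": 0, "ty": 0, "tz": 5, "roll": -0.15, "fingers": 0.24}, {"tx": 1, "ty": -2, "tz": 5, "roll": -0.3, "fingers": 0.24}, {"tx": 1, "ty": -2, "tz": 5, "roll": -0.45, "fingers": 0.22}, {"tx": 1, "ty": -2, "tz": 5, "roll": -0.6, "fingers": 0.22}, {"tx": 1, "ty": -2, "tz": 5, "roll": -0.75, "fingers": 0.22}, {"tx": 1, "ty": -2, "tz": 5, "roll": -0.9, "fingers": 0.22}, {"tx": 1, "ty": -2, "tz": 5, "roll": -1.05, "fingers": 0.22}, {"tx": 1, "ty": -2, "tz": 5, "roll": -1.2, "fingers": 0.22}, {"tx": 1, "ty": -2, "tz": 5, "roll": -1.33, "fingers": 0.22}, {"tx": 1, "ty": -2, "tz": 5, "roll": -1.45, "fingers": 0.22}]'

```text
t: 21.15
position: [0.6013, -0.0523, 0.1284]
ee_rot: [-3.141, 0.0, 1.122]
ft_force: [-5.7, 0.2, 6.3]
gripper_width: 0.218
finger_force: 22.8
```

send_rows --series '[{"tx": 0, "ty": 0, "tz": 0, "roll": -0.08, "fingers": 0.22}, {"tx": 0, "ty": 0, "tz": 0, "roll": -0.16, "fingers": 0.22}, {"tx": 0, "ty": 0, "tz": 0, "roll": -0.24, "fingers": 0.23}, {"tx": 0, "ty": 0, "tz": 0, "roll": -0.32, "fingers": 0.23}, {"tx": 0, "ty": 0, "tz": 0, "roll": -0.4, "fingers": 0.23}, {"tx": 0, "ty": 0, "tz": 0, "roll": -0.38, "fingers": 0.27}]'

```text
t: 21.75
position: [0.6015, -0.0523, 0.1279]
ee_rot: [3.141, -0.0, 0.745]
ft_force: [1.0, 0.2, -0.4]
gripper_width: 0.271
finger_force: 0.7
```

```bash
python3 o.py o5 -1.4 -1 -.6
```

```text
21.75 [ 0.6015 -0.0523  0.1279] 0.745 [ 1.   0.2 -0.4] [ 0.07 -0.01 -0.01] 0.7
1.74 phi -37 lean [0.168, -0.101] tip x y z mm [-4.6, -0.6, -31.9]
1.88 phi -41 lean [0.092, -0.075] tip x y z mm [-0.5, -2.0, -32.4]
2.72 phi -82 lean [-0.143, 0.116] tip x y z mm [6.5, -8.3, -32.2]
```

send_rows --series '[{"tx": 0, "ty": 0, "tz": 0, "roll": 0, "fingers": 0.5}, {"tx": 0, "ty": 0, "tz": 30, "roll": 0, "fingers": 0.6}, {"tx": 0, "ty": 0, "tz": 65, "roll": 0, "fingers": 0.6}, {"tx": 0, "ty": 0, "tz": 65, "roll": 0, "fingers": 0.6}, {"tx": 0, "ty": 0, "tz": 65, "roll": 0, "fingers": 0.6}]'

```text
t: 22.3
position: [0.6016, -0.0524, 0.1929]
ee_rot: [3.141, -0.001, 0.75]
ft_force: [0.5, -0.5, -0.8]
gripper_width: 0.603
finger_force: 0.0
```

```bash
python3 o.py o6 -1.5 -1 -.6; cat > c.py <<'E'
from f import *
rim=np.array([.588,-.027,.0935])
# fit ellipse-ring of lock: compare predicted ring edges (flare r=14 at rim; boss?) over small offsets, and bore r=11 at 6mm below
for f,p,y in [('n1',(.6024,-.0543,.194),.6107),('o6',s['position'],s['ee_rot'][2]),('k1_wrist',(.6184,-.0924,.1822),2.03),('k2_wrist',(.6071,-.0656,.1356),2.03)]:
    im=cv2.imread(f'pics/{f}.png'); C=camat(p,y); g=cv2.GaussianBlur(cv2.cvtColor(im,cv2.COLOR_BGR2GRAY),(3,3),0)
    DT=np.minimum(cv2.distanceTransform(255-cv2.Canny(g,25,70),cv2.DIST_L2,3),5)
    th=np.arange(0,6.28,.1); best=[]
    for dx in np.arange(-6,6.1,1):
        for dy in np.arange(-6,6.1,1):
            c=rim+(dx*xl+dy*yl)/1000
            P=np.vstack([c+.014*(np.cos(th)[:,None]*xl+np.sin(th)[:,None]*yl)]); q=np.round(proj(C,P)).astype(int); best.append((DT[q[:,0],q[:,1]].mean().round(2),dx,dy))
    print(f,sorted(best)[:4])
E
python3 c.py
```

```text
22.3 [ 0.6016 -0.0524  0.1929] 0.75 [ 0.5 -0.5 -0.8] [ 0.    0.01 -0.02] 0.0
1.28 phi -70 lean [-0.161, 0.171] tip x y z mm [0.9, -6.5, -22.9]
1.32 phi -68 lean [-0.196, 0.191] tip x y z mm [5.3, -9.0, -20.5]
1.76 phi -29 lean [0.004, -0.176] tip x y z mm [1.1, 5.6, -26.2]
n1 [(np.float32(0.72), np.float64(-3.0), np.float64(-5.0)), (np.float32(0.72), np.float64(-2.0), np.float64(-2.0)), (np.float32(0.78), np.float64(-2.0), np.float64(-5.0)), (np.float32(0.82), np.float64(-2.0), np.float64(-4.0))]
o6 [(np.float32(0.64), np.float64(0.0), np.float64(-4.0)), (np.float32(0.64), np.float64(1.0), np.float64(-3.0)), (np.float32(0.64), np.float64(2.0), np.float64(-5.0)), (np.float32(0.64), np.float64(3.0), np.float64(-4.0))]
k1_wrist [(np.float32(0.73), np.float64(2.0), np.float64(-3.0)), (np.float32(0.74), np.float64(2.0), np.float64(-4.0)), (np.float32(0.87), np.float64(3.0), np.float64(-3.0)), (np.float32(0.89), np.float64(1.0), np.float64(-4.0))]
k2_wrist [(np.float32(1.34), np.float64(3.0), np.float64(-3.0)), (np.float32(1.37), np.float64(4.0), np.float64(-4.0)), (np.float32(1.38), np.float64(2.0), np.float64(-2.0)), (np.float32(1.39), np.float64(3.0), np.float64(-4.0))]
```

```bash
cat > q.py <<'E'
import sys
from f import *
rimv=np.array([.588,-.027,.0935])+.002*xl-.0035*yl
def shape(v):
    phi,lx,ly,dx,dy,dep=v; a=n+lx*xl+ly*yl; a/=np.linalg.norm(a); x=np.cos(phi)*xl+np.sin(phi)*yl; x-=a*(x@a); x/=np.linalg.norm(x); y=np.cross(a,x)
    A=rimv+dx*xl+dy*yl-.008*n; tip=A-a*(dep-.008); th=np.arange(0,6.28,.3); cyl=lambda rr,a0,a1:[tip+a*h+rr*(np.cos(k)*x+np.sin(k)*y) for h in(a0,a1) for k in th]
    G=tip+.069*a
    return [[G+a*h+x*i+y*j for h in(-.015,.015) for i in(-.022,.022) for j in(-.006,.006)],cyl(.006,.036,.056),cyl(.010,dep,.036)]
def qfit(im,C,gs):
    g=cv2.GaussianBlur(cv2.cvtColor(im,cv2.COLOR_BGR2GRAY),(3,3),0)
    DT=np.minimum(cv2.distanceTransform(255-cv2.Canny(g,25,70),cv2.DIST_L2,3),5)
    hsv=cv2.cvtColor(im,cv2.COLOR_BGR2HSV).astype(int); bad=(hsv[...,1]>24)|(hsv[...,2]<60)
    good=(hsv[...,1]<24)&(hsv[...,2]>140); c0=proj(C,rimv+.04*n)[0].astype(int); roi=np.zeros(good.shape,bool); roi[max(c0[0]-60,0):c0[0]+70,c0[1]-60:c0[1]+70]=1; good&=roi
    def cost(v):
        M=[]; t=0; c=0; m=np.zeros((400,640),np.uint8)
        for i,P in enumerate(shape(v)):
            P=proj(C,P)[:,::-1]; cv2.fillConvexPoly(m,cv2.convexHull(np.round(P*16).astype(np.int32).reshape(-1,1,2)),1,shift=4)
        e=m-cv2.erode(m,np.ones((3,3),np.uint8))
        return DT[e>0].mean()+4*bad[m>0].mean()+3*(good&(m==0)).sum()/max(good.sum(),1)
    out=[]
    for c in gs:
        z=differential_evolution(cost,[(c-.25,c+.25),(-.2,.2),(-.2,.2),(-.002,.002),(-.002,.002),(.008,.031)],seed=3,maxiter=40,popsize=8,polish=False)
        out.append((round(float(z.fun),2),'phi',int(np.degrees(z.x[0])),'lean',z.x[1:3].round(2).tolist(),'dep',round(1000*z.x[5],1)))
    return sorted(out)[:3]
if __name__=='__main__':
    tag=sys.argv[1]; im=r.get_image('wrist'); cv2.imwrite(f'pics/{tag}.png',im)
    print(s['t'],np.round(s['position'],4),np.round(s['ee_rot'][2],3),np.round(s['ft_force'],1),np.round(s['wrist_torque'],2),round(s['finger_force'],1))
    for l in qfit(im,camat(s['position'],s['ee_rot'][2]),[float(a) for a in sys.argv[2:]]): print(*l)
E
cat > q0.py <<'E'
from q import *
for f,p,y,gs in [('n1',(.6024,-.0543,.194),.6107,(-1.4,-1,-.6)),('o6',(.6016,-.0524,.1929),.75,(-1.4,-1,-.6)),('k4_wrist',(.6014,-.0523,.1144),2.03,(-.1,))]:
    for l in qfit(cv2.imread(f'pics/{f}.png'),camat(p,y),gs): print(f,*l)
E
python3 q0.py
```

```text
n1 1.02 phi -34 lean [0.1, -0.01] dep 30.7
n1 1.67 phi -43 lean [0.15, -0.16] dep 24.0
n1 2.51 phi -76 lean [-0.12, -0.19] dep 28.3
o6 0.85 phi -69 lean [-0.19, 0.16] dep 23.2
o6 0.88 phi -69 lean [-0.19, 0.16] dep 23.4
o6 1.86 phi -48 lean [-0.19, 0.17] dep 26.8
k4_wrist 1.36 phi -2 lean [-0.2, 0.04] dep 23.2
```

send_rows --series '[{"tx": 2, "ty": -4, "tz": -45, "roll": 0, "fingers": 0.6}, {"tx": 2, "ty": -4, "tz": -64, "roll": 0, "fingers": 0.5}, {"tx": 2, "ty": -4, "tz": -64, "roll": 0, "fingers": 0.4}, {"tx": 2, "ty": -4, "tz": -64, "roll": 0, "fingers": 0.34}, {"tx": 2, "ty": -4, "tz": -65, "roll": 0.1, "fingers": 0.33}, {"tx": 2, "ty": -4, "tz": -66, "roll": 0.2, "fingers": 0.33}, {"tx": 1, "ty": -3, "tz": -66, "roll": 0.28, "fingers": 0.33}, {"tx": 1, "ty": -3, "tz": -67, "roll": 0.36, "fingers": 0.32}, {"tx": 1, "ty": -3, "tz": -67, "roll": 0.44, "fingers": 0.32}, {"tx": 1, "ty": -3, "tz": -68, "roll": 0.52, "fingers": 0.31}]'

```text
t: 23.35
position: [0.6033, -0.0554, 0.1264]
ee_rot: [3.139, -0.0, 1.273]
ft_force: [0.7, -0.0, -0.0]
gripper_width: 0.304
finger_force: 0.4
```

```bash
python3 q.py q1 -1.3 -1 -.6 -.2
```

```text
23.35 [ 0.6033 -0.0554  0.1264] 1.273 [ 0.7 -0.  -0. ] [-0.08 -0.11 -0.02] 0.4
1.31 phi -43 lean [-0.19, 0.08] dep 30.9
1.53 phi -37 lean [-0.06, 0.0] dep 29.3
1.99 phi -60 lean [-0.11, 0.15] dep 29.8
```

send_rows --series '[{"tx": 0, "ty": 0, "tz": 0, "roll": 0, "fingers": 0.45}, {"tx": 0, "ty": 0, "tz": 10, "roll": 0, "fingers": 0.6}, {"tx": 0, "ty": 0, "tz": 45, "roll": 0, "fingers": 0.6}, {"tx": 0, "ty": 0, "tz": 67, "roll": 0, "fingers": 0.6}, {"tx": 0, "ty": 0, "tz": 67, "roll": 0, "fingers": 0.6}, {"tx": 0, "ty": 0, "tz": 67, "roll": 0, "fingers": 0.6}]'

```text
t: 24.0
position: [0.6025, -0.0553, 0.1922]
ee_rot: [3.141, -0.0, 1.269]
ft_force: [-0.8, 0.5, -0.8]
gripper_width: 0.602
finger_force: 0.0
```

```bash
python3 q.py q2 -1.3 -.9 -.5 -.1; python3 -c "
from f import *
print([(np.round(d['pixel'],1).tolist(),round(d['p'],2)) for q in ('key_grip','lock_rim') for d in r.spot_point('wrist',q)[:1]])"
```

```text
24.0 [ 0.6025 -0.0553  0.1922] 1.269 [-0.8  0.5 -0.8] [ 0.02  0.02 -0.07] 0.0
0.89 phi -52 lean [-0.19, 0.12] dep 29.2
1.34 phi -42 lean [-0.14, 0.11] dep 29.5
1.62 phi -16 lean [0.11, -0.16] dep 30.7
[([216.7, 314.9], 0.66)]
```

```bash
cat > q3.py <<'E'
import q
from q import *
src=open('q.py').read().replace("(-.2,.2),(-.2,.2)","(-.28,.28),(-.28,.28)").replace("def qfit(im,C,gs)","def qfit2(im,C,gs,d0)").replace("(.008,.031)","(d0-.0005,d0+.0005)")
exec(src.split("if __name__")[0])
for f,p,y,g in [('q2',(.6025,-.0553,.1922),1.269,-.85),('o6',(.6016,-.0524,.1929),.75,-1.2),('n1',(.6024,-.0543,.194),.6107,-.6)]:
    for d in (.021,.024,.027,.029): print(f,d,qfit2(cv2.imread(f'pics/{f}.png'),camat(p,y),[g],d)[0])
E
python3 q3.py
```

```text
q2 0.021 (1.5, 'phi', -47, 'lean', [0.07, 0.02], 'dep', np.float64(21.3))
q2 0.024 (1.38, 'phi', -48, 'lean', [0.03, 0.02], 'dep', np.float64(23.8))
q2 0.027 (1.09, 'phi', -53, 'lean', [-0.14, 0.09], 'dep', np.float64(27.5))
q2 0.029 (0.9, 'phi', -53, 'lean', [-0.18, 0.1], 'dep', np.float64(29.3))
o6 0.021 (0.94, 'phi', -70, 'lean', [-0.15, 0.15], 'dep', np.float64(21.5))
o6 0.024 (0.88, 'phi', -70, 'lean', [-0.22, 0.18], 'dep', np.float64(24.1))
o6 0.027 (1.24, 'phi', -61, 'lean', [-0.17, 0.25], 'dep', np.float64(27.4))
o6 0.029 (1.17, 'phi', -61, 'lean', [-0.2, 0.27], 'dep', np.float64(28.6))
n1 0.021 (0.86, 'phi', -36, 'lean', [-0.28, 0.26], 'dep', np.float64(20.5))
n1 0.024 (1.15, 'phi', -32, 'lean', [0.2, -0.1], 'dep', np.float64(24.1))
n1 0.027 (1.06, 'phi', -32, 'lean', [0.13, -0.06], 'dep', np.float64(27.5))
n1 0.029 (1.05, 'phi', -34, 'lean', [0.15, -0.04], 'dep', np.float64(28.9))
```

send_rows --series '[{"tx": -2, "ty": 3, "tz": -30, "roll": -0.15, "fingers": 0.6}, {"tx": -2, "ty": 3, "tz": -60, "roll": -0.15, "fingers": 0.55}, {"tx": -2, "ty": 3, "tz": -73, "roll": -0.15, "fingers": 0.45}, {"tx": -2, "ty": 3, "tz": -73, "roll": -0.15, "fingers": 0.35}, {"tx": -2, "ty": 3, "tz": -73, "roll": -0.05, "fingers": 0.33}, {"tx": -2, "ty": 3, "tz": -74, "roll": 0.03, "fingers": 0.32}, {"tx": -2, "ty": 3, "tz": -74, "roll": 0.11, "fingers": 0.31}, {"tx": -2, "ty": 4, "tz": -75, "roll": 0.19, "fingers": 0.3}, {"tx": -2, "ty": 4, "tz": -75, "roll": 0.27, "fingers": 0.29}, {"tx": -2, "ty": 4, "tz": -75, "roll": 0.35, "fingers": 0.28}]'

```text
t: 25.15
position: [0.6014, -0.0515, 0.1184]
ee_rot: [3.139, 0.001, 1.623]
ft_force: [0.8, 0.4, 1.3]
gripper_width: 0.282
finger_force: 2.6
```

```bash
python3 q.py q4 -.9 -.5 -.1
```

```text
25.15 [ 0.6014 -0.0515  0.1184] 1.623 [0.8 0.4 1.3] [-0.01 -0.08 -0.12] 2.6
1.54 phi -30 lean [-0.14, 0.1] dep 31.0
2.14 phi -37 lean [-0.05, 0.11] dep 29.3
2.17 phi -9 lean [0.18, -0.12] dep 31.0
```

send_rows --series '[{"tx": 0, "ty": 0, "tz": 0, "roll": 0.07, "fingers": 0.27}, {"tx": 0, "ty": 0, "tz": 0, "roll": 0.14, "fingers": 0.26}, {"tx": 0, "ty": 0, "tz": 0, "roll": 0.21, "fingers": 0.25}, {"tx": 0, "ty": 0, "tz": 0, "roll": 0.28, "fingers": 0.24}, {"tx": 0, "ty": 0, "tz": 0, "roll": 0.35, "fingers": 0.23}, {"tx": 0, "ty": 0, "tz": 0, "roll": 0.42, "fingers": 0.22}, {"tx": 0, "ty": 0, "tz": 0, "roll": 0.49, "fingers": 0.21}, {"tx": 0, "ty": 0, "tz": 0, "roll": 0.55, "fingers": 0.2}]'

```text
t: 26.0
position: [0.601, -0.0514, 0.1178]
ee_rot: [3.14, 0.001, 2.171]
ft_force: [-0.4, -0.4, 0.2]
gripper_width: 0.203
finger_force: 3.0
```

```bash
python3 q.py q5 -.5 -.1 .3
```

```text
26.0 [ 0.601  -0.0514  0.1178] 2.171 [-0.4 -0.4  0.2] [ 0.07 -0.03 -0.04] 3.0
1.55 phi 1 lean [0.06, 0.05] dep 29.9
1.72 phi 2 lean [0.11, 0.06] dep 29.3
2.36 phi -14 lean [0.09, 0.03] dep 29.4
```

send_rows --series '[{"tx": 0, "ty": 0, "tz": 0, "roll": -0.14, "fingers": 0.25}, {"tx": 0, "ty": 0, "tz": 0, "roll": -0.14, "fingers": 0.45}, {"tx": 0, "ty": 0, "tz": 0, "roll": -0.14, "fingers": 0.6}, {"tx": 0, "ty": 0, "tz": 10, "roll": -0.14, "fingers": 0.6}, {"tx": 5, "ty": -10, "tz": 45, "roll": -0.14, "fingers": 0.6}, {"tx": 17, "ty": -37, "tz": 75, "roll": -0.14, "fingers": 0.6}, {"tx": 17, "ty": -37, "tz": 75, "roll": -0.14, "fingers": 0.6}, {"tx": 17, "ty": -37, "tz": 75, "roll": -0.14, "fingers": 0.6}]'

```text
t: 26.85
position: [0.6176, -0.0887, 0.1922]
ee_rot: [3.141, 0.001, 2.03]
ft_force: [-0.8, -0.9, -0.5]
gripper_width: 0.601
finger_force: 0.0
```

```bash
python3 q.py q6 -.6 -.2 .2; sed -i "s/^for f,p,y,g in .*/for f,p,y,g in [('q6',s['position'],s['ee_rot'][2],0)]:/" q3.py; python3 q3.py; python3 c.py 2>/dev/null | head -0
```

```text
26.85 [ 0.6176 -0.0887  0.1922] 2.03 [-0.8 -0.9 -0.5] [0.03 0.04 0.03] 0.0
0.7 phi -6 lean [-0.2, 0.03] dep 29.3
1.15 phi -2 lean [-0.04, 0.03] dep 23.8
2.33 phi -20 lean [0.03, -0.01] dep 30.5
q6 0.021 (1.05, 'phi', -4, 'lean', [0.1, 0.03], 'dep', np.float64(21.3))
q6 0.024 (0.92, 'phi', -5, 'lean', [-0.01, 0.03], 'dep', np.float64(24.4))
q6 0.027 (0.86, 'phi', -6, 'lean', [-0.15, 0.03], 'dep', np.float64(27.5))
q6 0.029 (0.76, 'phi', -6, 'lean', [-0.2, 0.03], 'dep', np.float64(29.5))
```

send_rows --series '[{"tx": 36, "ty": 0, "tz": 0, "roll": -0.15, "fingers": 0.6}, {"tx": 36, "ty": 65, "tz": 0, "roll": -0.3, "fingers": 0.6}, {"tx": 36, "ty": 65, "tz": 0, "roll": -0.45, "fingers": 0.6}, {"tx": 36, "ty": 65, "tz": 0, "roll": -0.6, "fingers": 0.6}, {"tx": 36, "ty": 65, "tz": 0, "roll": -0.75, "fingers": 0.6}, {"tx": 36, "ty": 65, "tz": 0, "roll": -0.9, "fingers": 0.6}, {"tx": 36, "ty": 65, "tz": 0, "roll": -1.05, "fingers": 0.6}, {"tx": 36, "ty": 65, "tz": 0, "roll": -1.2, "fingers": 0.6}, {"tx": 36, "ty": 65, "tz": 0, "roll": -1.35, "fingers": 0.6}, {"tx": 36, "ty": 65, "tz": 0, "roll": -1.5, "fingers": 0.6}]'

```text
t: 27.9
position: [0.6528, -0.0225, 0.1902]
ee_rot: [-3.14, 0.002, 0.529]
ft_force: [-0.1, -0.2, -0.0]
gripper_width: 0.604
finger_force: 0.0
```

```bash
python3 q.py q7 -.2 .1; python3 - <<'E'
src=open('q3.py').read().split("for f,p,y,g")[0]
exec(src)
im=cv2.imread('pics/q7.png'); C=camat(s['position'],s['ee_rot'][2]); print('grip px',proj(C,rimv+.04*n))
for d in (.021,.024,.027,.029): print(d,qfit2(im,C,[-.08],d)[0])
for rv,nm in ((rimv,'v'),): pass
E
python3 c.py | sed -n 2p
```

```text
27.9 [ 0.6528 -0.0225  0.1902] 0.529 [-0.1 -0.2 -0. ] [-0.01  0.   -0.06] 0.0
0.82 phi -14 lean [-0.17, 0.02] dep 29.6
1.52 phi -8 lean [-0.05, -0.07] dep 23.8
grip px [[300.52784255 310.96055773]]
0.021 (1.27, 'phi', -16, 'lean', [-0.07, -0.1], 'dep', np.float64(21.4))
0.024 (1.1, 'phi', -15, 'lean', [-0.11, -0.07], 'dep', np.float64(24.2))
0.027 (0.9, 'phi', -15, 'lean', [-0.13, 0.01], 'dep', np.float64(27.4))
0.029 (0.83, 'phi', -14, 'lean', [-0.21, 0.03], 'dep', np.float64(29.4))
o6 [(np.float32(4.0), np.float64(6.0), np.float64(-5.0)), (np.float32(4.01), np.float64(5.0), np.float64(-6.0)), (np.float32(4.02), np.float64(5.0), np.float64(-5.0)), (np.float32(4.02), np.float64(6.0), np.float64(-6.0))]
```

send_rows --series '[{"tx": -10, "ty": -5, "tz": 10, "roll": 0.15, "fingers": 0.6}, {"tx": -52, "ty": -29, "tz": 10, "roll": 0.3, "fingers": 0.6}, {"tx": -52, "ty": -29, "tz": 10, "roll": 0.45, "fingers": 0.6}, {"tx": -52, "ty": -29, "tz": 10, "roll": 0.6, "fingers": 0.6}, {"tx": -52, "ty": -29, "tz": 10, "roll": 0.75, "fingers": 0.6}, {"tx": -52, "ty": -29, "tz": 10, "roll": 0.9, "fingers": 0.6}, {"tx": -52, "ty": -29, "tz": 10, "roll": 1.05, "fingers": 0.6}, {"tx": -52, "ty": -29, "tz": 10, "roll": 1.2, "fingers": 0.6}, {"tx": -52, "ty": -29, "tz": 10, "roll": 1.35, "fingers": 0.6}, {"tx": -52, "ty": -29, "tz": 10, "roll": 1.5, "fingers": 0.6}]'

```text
t: 28.95
position: [0.6009, -0.0516, 0.2006]
ee_rot: [-3.14, -0.001, 2.044]
ft_force: [0.3, -0.1, 0.2]
gripper_width: 0.599
finger_force: 0.0
```

send_rows --series '[{"tx": 0, "ty": 0, "tz": -45, "roll": 0, "fingers": 0.6}, {"tx": 0, "ty": 0, "tz": -81, "roll": 0, "fingers": 0.5}, {"tx": 0, "ty": 0, "tz": -81, "roll": 0, "fingers": 0.35}, {"tx": 0, "ty": 0, "tz": -81, "roll": 0, "fingers": 0.22}, {"tx": 0, "ty": 0, "tz": -81, "roll": 0.08, "fingers": 0.19}, {"tx": 0, "ty": 0, "tz": -81, "roll": 0.16, "fingers": 0.19}, {"tx": 0, "ty": 0, "tz": -81, "roll": 0.22, "fingers": 0.19}, {"tx": 0, "ty": 0, "tz": -81, "roll": 0.28, "fingers": 0.19}]'

```text
t: 29.75
position: [0.6025, -0.0521, 0.1232]
ee_rot: [3.139, 0.003, 2.317]
ft_force: [0.5, 0.7, 0.3]
gripper_width: 0.194
finger_force: 5.0
```

```bash
python3 q.py q8 -.1 .2
```

```text
29.75 [ 0.6025 -0.0521  0.1232] 2.317 [0.5 0.7 0.3] [ 0.28 -0.11 -0.11] 5.0
1.26 phi 7 lean [-0.13, 0.01] dep 29.2
1.27 phi 8 lean [-0.15, 0.0] dep 29.5
```

send_rows --series '[{"tx": 0, "ty": 0, "tz": 0, "roll": -0.08, "fingers": 0.25}, {"tx": 0, "ty": 0, "tz": 0, "roll": -0.15, "fingers": 0.45}, {"tx": 0, "ty": 0, "tz": 0, "roll": -0.22, "fingers": 0.6}, {"tx": 0, "ty": 0, "tz": 10, "roll": -0.28, "fingers": 0.6}, {"tx": 5, "ty": -10, "tz": 45, "roll": -0.28, "fingers": 0.6}, {"tx": 16, "ty": -37, "tz": 72, "roll": -0.28, "fingers": 0.6}, {"tx": 16, "ty": -37, "tz": 72, "roll": -0.28, "fingers": 0.6}, {"tx": 16, "ty": -37, "tz": 72, "roll": -0.28, "fingers": 0.6}]'

```text
t: 30.6
position: [0.6178, -0.0896, 0.1942]
ee_rot: [3.14, 0.002, 2.033]
ft_force: [-0.7, 0.3, -0.5]
gripper_width: 0.599
finger_force: 0.0
```

```bash
python3 q.py q9 -.3 0 .3
```

```text
30.6 [ 0.6178 -0.0896  0.1942] 2.033 [-0.7  0.3 -0.5] [-0.04  0.   -0.03] 0.0
1.14 phi 0 lean [-0.05, -0.0] dep 25.4
1.17 phi 3 lean [-0.17, -0.01] dep 28.1
1.3 phi -2 lean [-0.02, -0.01] dep 24.6
```

send_rows --series '[{"tx": 36, "ty": 0, "tz": 0, "roll": -0.15, "fingers": 0.6}, {"tx": 36, "ty": 66, "tz": 0, "roll": -0.3, "fingers": 0.6}, {"tx": 36, "ty": 66, "tz": 0, "roll": -0.45, "fingers": 0.6}, {"tx": 36, "ty": 66, "tz": 0, "roll": -0.6, "fingers": 0.6}, {"tx": 36, "ty": 66, "tz": 0, "roll": -0.75, "fingers": 0.6}, {"tx": 36, "ty": 66, "tz": 0, "roll": -0.9, "fingers": 0.6}, {"tx": 36, "ty": 66, "tz": 0, "roll": -1.05, "fingers": 0.6}, {"tx": 36, "ty": 66, "tz": 0, "roll": -1.2, "fingers": 0.6}, {"tx": 36, "ty": 66, "tz": 0, "roll": -1.35, "fingers": 0.6}, {"tx": 36, "ty": 66, "tz": 0, "roll": -1.5, "fingers": 0.6}]'

```text
t: 31.65
position: [0.6529, -0.0225, 0.1918]
ee_rot: [-3.141, 0.001, 0.532]
ft_force: [0.3, -0.3, 0.1]
gripper_width: 0.599
finger_force: 0.0
```

```bash
python3 q.py q10 -.2 .1; python3 - <<'E'
exec(open('q3.py').read().split("for f,p,y,g")[0])
im=cv2.imread('pics/q10.png'); C=camat(s['position'],s['ee_rot'][2])
for d in (.021,.024,.027,.029): print(d,qfit2(im,C,[.05],d)[0])
d=cv2.absdiff(cv2.imread('pics/q7.png'),im)[240:360,240:400]; print('diff q7',d.mean())
E
```

```text
31.65 [ 0.6529 -0.0225  0.1918] 0.532 [ 0.3 -0.3  0.1] [ 0.01  0.02 -0.  ] 0.0
0.87 phi -4 lean [-0.19, 0.02] dep 29.4
0.88 phi -3 lean [-0.18, 0.02] dep 29.0
0.021 (1.37, 'phi', -4, 'lean', [-0.1, -0.11], 'dep', np.float64(21.5))
0.024 (1.19, 'phi', -4, 'lean', [-0.13, -0.08], 'dep', np.float64(24.2))
0.027 (0.98, 'phi', -3, 'lean', [-0.14, -0.03], 'dep', np.float64(27.4))
0.029 (0.87, 'phi', -4, 'lean', [-0.16, -0.0], 'dep', np.float64(29.1))
diff q7 3.2290104166666667
```

```bash
python3 -c "
from rig import r
print(r.hand_in())"
```

```text
the job is handed in; nothing more can be done
None
```

I handed the job in at about 32 s, and no verdict came back. The steel key stands in the lock about 29 mm deep and within about 4 degrees of straight up the slope. My camera fits also put it fully home at about 52 degrees before it was turned to open. The highest wrist and finger readings were about 9 N and 40 N. I steered clear of the screwdrivers, reel and bottle but did not re-measure them.

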